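# Refit the strainer disk and screw the ring nut on the oil pot

## Robot

A 6-joint arm with a two-finger parallel gripper is mounted at the origin on the work surface; the furniture and walls round the work are solid. World frame = base frame: x ahead of the robot, y to its left, z up, the work surface at z = 0. Lengths are in m, angles in degrees, forces in N, time in s.
With the tool pointing down it reaches from about 0.35 to 0.875 m from the base axis. Payload 4.2 kg.
Tool frame: the origin (TCP) lies between the finger pads; the fingertips stand 17 mm ahead of it and the grasp point (between the pads) lies 2 mm behind it; z points along the fingers, y is the direction in which the jaws open and shut (so a half turn about z gives the same grasp; the last joint's range is limited). The gripper opens to 87 mm and grips with 3 to 60 N. Pads are 19 mm wide; open, the fingers measure 117 mm over their backs; the gripper's body (75 mm by 190 mm) begins 51 mm behind the grasp point.
Start: joints at [-61.387, 22.042, 0.453, 0, -68.411, -14.817], TCP at [0.149, -0.607, 0.24] pointing down, gripper open.
Joint ranges: [-179.83, 179.83], [-69.29, 118.12], [-61.27, 80.66], [-181.25, 117.63], [-171.15, -9.14], [-177.46, 177.46]. Speed limits (degrees/s): [159.86, 159.86, 180, 180, 180, 180].

## Interface

Orientations are given as a 3x3 rotation matrix whose columns are the frame's x, y, z axes.
In Python, from station import r gives the robot as it stands.
- The arm moves only by the shell command python3 -m creep 'ROWS'. ROWS is JSON, a list of rows, each a list of 7 numbers: the opening, from 0 (shut) to 1 (fully open), then the shift along the tool's x, y, z scaled (see below), then the turn, a rotation vector about the tool's x, y, z scaled (see below). A call has 1 to 5 rows; each row is the pose to reach, as a shift and turn from the pose measured when the call began, along the tool's axes at that moment, turning the shorter way round; what a row does not reach only later rows make up. The controller multiplies each number of a shift by 300 mm and each number of a turn by 180 degrees. A row lasts 1/12 s, in which the tool goes at most 41.7 mm and 7.16 degrees, less where a joint would pass 70% of its speed; a pose out of reach is approached as far as the arm can. A call with a number of a shift or a turn outside -1 to 1 is refused whole. A call with a gripper value outside its range is refused whole. The fingers move at their own pace and stop on an object; the grip force is fixed at half the most. Time passes only in rows, so rows that repeat a pose let the fingers close. It gives the time, the measured TCP pose, the force and the opening at its end, in the units of the state.
- r.sense(): the state, without advancing time (a new reading comes with each control period).
- r.capture(name): name is "scene" or "top" or "wrist"; returns the picture (480x640x3 uint8, blue, green, red); there is no depth.
- r.camera_model(name): a dict with "mtx" (3x3 intrinsics, pixels), "dist" ([k1, k2, p1, p2, k3] as OpenCV has them; the pictures are not rectified), "R" (3x3) and "t" (3): a world point X has camera coordinates R X + t; the wrist camera has in their place "mount" (4x4, takes a point from camera to tool coordinates, whose origin is the TCP and whose axes are the flange's). Camera axes: x right, y down, z forward; pixel columns grow to the right and rows downward; lengths in m; the calibration is good to about 2 mm. A picture is of the moment at which its call begins: read the wrist's pose just before it. camera_model takes no time and is no camera call.
- r.finish_job(): hands the job in, once; it reports no verdict.
Trained networks look in the newest picture that a camera, given by its name, has taken for a name from the list of things; names that differ only in an ending like _2 or _b are one class to them, and where a whole thing is asked for, a point or a joint stands for the part that bears it (a point fixed in the world has none). Each returns a list of dicts, best first, with "score" (0 to 1); they miss things now and then, are a little off and sometimes report something else, mostly with a low value. They report only what shows in the picture. A call takes as long as a camera call.
- r.recognise(camera, target): "rect" ([left, top, right, bottom] as shares, 0 to 1, of the picture: columns of its width, rows of its height, round what is visible of it).
- r.outline_of(camera, target): "pixels" (480x640 bool, what is visible of it) and "rect" ([left, top, right, bottom] as shares, 0 to 1, of the picture: columns of its width, rows of its height, round what is visible of it).
The state is a dict: "time_s": time; "joints": joint angles; "joint_velocities": joint speeds; "effort": joint torques, N m; "tcp_pos": TCP position; "ee_rot": TCP orientation; "wrist_force": force on the tool from outside, world axes, zero at the start; "moment": the same for the moment, N m; "gripper_width": opening from 0.0 (shut) to 1.0 (fully open).
Only numpy, scipy, OpenCV 4.12 (cv2) and the standard library are available. Lean on these libraries where they do the work, as an engineer would, in place of code of your own. Each camera call takes 0.05 s, during which the arm holds its last target.

## Task

The polishing-oil strainer pot has been cleaned and needs putting together again: first set the round strainer disk, knob up, in the mouth of the pot so that it lies flat on its seat, then screw the ring nut on over it, clockwise, until it is fully home and tight. Feel your way and do not ram or force the parts, and leave the brush, oil bottle and syringe where they are.

Things in the scene. Friction and masses are not known exactly. Their poses are not given: they have to be found in the camera images.
- pot: Small grey strainer pot fixed on the bench: foot 82 mm across with three bolts, barrel 56 mm, two brass hose spigots along its +-y at 30 mm height reaching 55 mm out. Origin: centre of its underside, z up. Out of its top (66 mm) stands a round aluminium neck, 43 mm across and 19 mm tall, up to the rim at 85 mm. Its yaw says nothing about where the thread starts.
- mouth (a point): Centre of the neck's rim, 85 mm above the pot's underside. The bore is 37.5 mm; in it, 4 mm down, a ring seat on a spring (first moves at 2 N, then 4 N per mm, 3.5 mm travel). Outside, 4 like thread ridges (out to 50 mm across) a quarter turn apart, right-handed, falling 0.05 mm a degree; where they start round the neck differs each time and is not measured: find it by feel.
- strainer: Loose steel strainer disk, 36 mm across, 6 mm thick, many small holes, with a round lifting knob on its centre 12 mm across, top 22 mm above the underside. 60 g. Origin: centre of its underside, z up. Lies on the orange pad. On its seat the underside is 4 mm under the rim, so its top stands 2 mm above the rim until the ring nut presses it down.
- ring_nut: Aluminium ring nut lying right way up: 60 mm over 12 grip flats (one faces its +x, then every 30 deg), 18.5 mm tall, 80 g; hole 26 mm, top flange 3.5 mm; 4 lugs inside. Origin: underside centre. Home: underside 15 mm under the rim. On top of the ridges it stands 5 to 9 mm over home, dropped in 2 mm; then 40-65 deg clockwise to home and a stop. Turns under 0.2 N m; tight at 0.4 to 0.7, forced over 1.
- pad: Flat orange pad, 104 x 76 x 5 mm, fixed on the bench; the strainer disk lies on it. Origin: centre of its underside, its 104 mm side along its x.
- brush: Brass wire brush with wooden back, 22 x 186 x 22 mm, long along its y, loose bystander. Origin: centre of its underside.
- bottle: Small oil bottle with a drip spout, 45 mm across, 127 mm tall, standing; loose bystander. Origin: centre of its underside.
- syringe: Paste syringe with a yellow barrel, 105 mm long along its y, 19 mm wide, 15 mm high, lying; loose bystander. Origin: centre of its underside.

How it is judged (in metres and radians):
On the way, in this order (a step that is already met when the one before it is completed fails the run):
1. the strainer disk lies flat on its seat in the mouth, let go (z of strainer in the frame of mouth between -0.0085 and -0.0032 m and horizontal distance between strainer and mouth below 0.0015 m and angle between strainer's own z axis and vertical below 0.06 rad and contact force between the fingers and strainer below 0.5 N), for 0.2 s.
2. the ring nut is screwed home over the seated disk (z of strainer in the frame of mouth between -0.0085 and -0.0032 m and horizontal distance between strainer and mouth below 0.0015 m and angle between strainer's own z axis and vertical below 0.06 rad and z of ring_nut in the frame of mouth between -0.0165 and -0.0143 m and horizontal distance between ring_nut and mouth below 0.003 m and angle between ring_nut's own z axis and vertical below 0.05 rad and contact force between ring_nut and strainer above 3 N and contact force between ring_nut and pot above 20 N), for 0.2 s.
At the end, for the whole second after the job is handed in: Disk flat in the mouth (underside 3.2 to 8.5 mm under the rim, 1.5 mm off axis at most, tilt under 0.06 rad); ring nut screwed home over it (underside 14.3 mm or more under the rim, 3 mm off axis at most, tilt under 0.05 rad), tight (over 3 N on the disk, 20 N on the pot), let go, at rest (all of step 2 and linear speed of ring_nut below 0.01 m/s and contact force between the fingers and ring_nut below 0.5 N); the robot touches nothing.
It fails at once if the strainer disk is rammed against the pot with more than 30 N (contact force between strainer and pot above 30 N).
It fails at once if the ring nut is forced on the pot with more than 180 N (contact force between ring_nut and pot above 180 N).
It fails at once if a bystander (brush, oil bottle, syringe) is pushed more than 30 mm or the bottle tipped (distance of any of syringe, brush, bottle from where it was at the start of the episode above 0.03 m or angle between bottle's own z axis and vertical above 0.5 rad).
It also fails if it takes over 72 s, if anything falls off the work surface, if the arm or the gripper's body presses on something with over 40 N, if the wrist force passes 120 N, or if a joint passes its speed limit or range.

## Working session

There is one attempt and no reset: what is moved stays moved. The work goes in short steps, Python scripts to look and compute and a shell command to move; the robot and the scene stay as the last step left them, time stands still between calls to the robot, and variables do not carry over. Pictures are saved under pics/ and viewed, and the job is handed in when it is done.

```bash
ls -la; mkdir -p pics; python3 - <<'E'
from station import r
import cv2
print(r.sense())
for n in("scene","top","wrist"):
    im=r.capture(n); cv2.imwrite(f"pics/{n}0.png",im)
    m=r.camera_model(n); print(n,m)
    for t in("pot","strainer","ring_nut","pad","brush","bottle","syringe"):
        print(t,[(round(d['score'],2),[round(v*s) for v,s in zip(d['rect'],(640,480,640,480))]) for d in r.recognise(n,t)][:2])
print(r.sense()['time_s'])
E
```

```text
total 12
drwxr-xr-x  3 agent agent 4096 Dec  7 15:45 .
drwxr-xr-x 23 root  root  4096 Dec  7 15:45 ..
drwxr-xr-x  2 agent agent 4096 Dec  7 15:45 pics
{'time_s': 0.0, 'joints': array([-6.13864619e+01,  2.20918899e+01,  3.81158788e-01, -2.81395540e-02,
       -6.84129992e+01, -1.48172277e+01]), 'joint_velocities': array([0.00045822, 0.00458967, 0.04962934, 0.00931498, 0.03747547,
       0.04429274]), 'effort': array([-1.13868504e-03, -3.90669537e+01,  1.87404478e+01,  4.22004595e+00,
        1.09506963e-02, -1.83836883e-04]), 'tcp_pos': array([ 0.14893429, -0.60641707,  0.23845931]), 'ee_rot': array([[-9.71192795e-01, -2.38294260e-01, -6.33257184e-04],
       [-2.38295076e-01,  9.71190499e-01,  2.11442681e-03],
       [ 1.11157588e-04,  2.20441815e-03, -9.99997564e-01]]), 'wrist_force': array([-0.29399892,  0.23143667, -0.10402673]), 'moment': array([ 0.0086189 , -0.00814205,  0.0326776 ]), 'gripper_width': 0.9994222571434561}
scene {'mtx': array([[575.85218113,   0.        , 325.98277173],
       [  0.        , 575.85218113, 255.43288577],
       [  0.        ,   0.        ,   1.    
[... 1392 characters left out ...]
45, [257, 214, 292, 261])]
wrist {'mtx': array([[388.51677414,   0.        , 314.3875631 ],
       [  0.        , 388.51677414, 237.70297004],
       [  0.        ,   0.        ,   1.        ]]), 'dist': array([-0.00431011,  0.        ,  0.        ,  0.        ,  0.        ]), 'mount': array([[ 5.52985813e-04, -9.58669741e-01, -2.84520686e-01,
         7.69611742e-02],
       [ 9.99999679e-01,  3.65004157e-04,  7.13716801e-04,
         6.30289744e-04],
       [-5.80367468e-04, -2.84520990e-01,  9.58669635e-01,
        -1.45255636e-01],
       [ 0.00000000e+00,  0.00000000e+00,  0.00000000e+00,
         1.00000000e+00]])}
pot []
strainer []
ring_nut []
pad []
brush []
bottle []
syringe []
1.2
```

View pics/scene0.png

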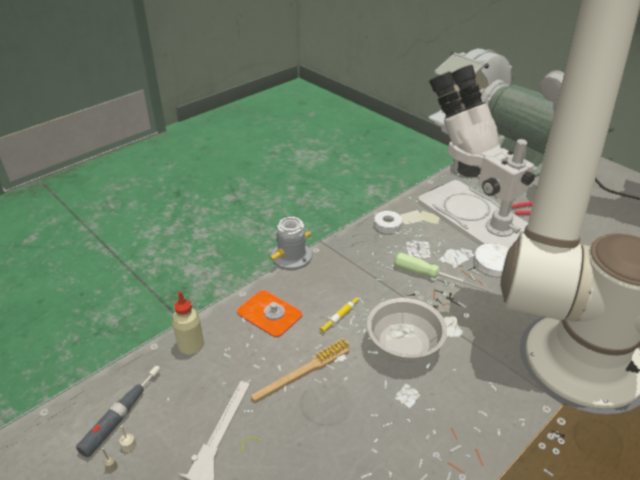

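View pics/top0.png

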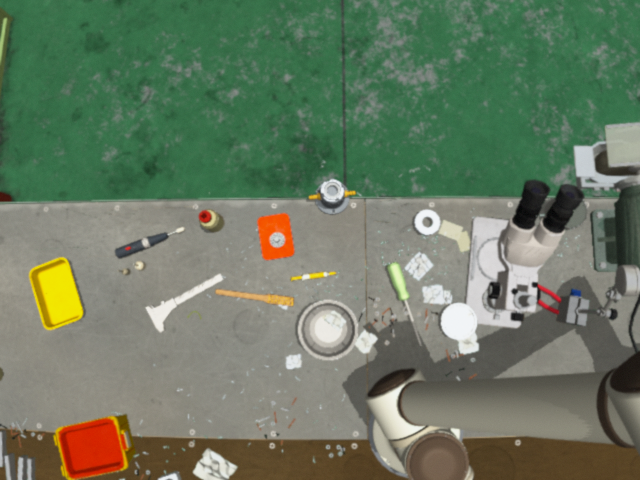

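Scene: the pot is at (290,240), the strainer on the orange pad at (274,311) and the ring nut at (388,222). In the top view the same things are at (331,195), (277,240) and (427,222). I'll triangulate them next.

```bash
cat > h.py <<'E'
from station import r
import numpy as np, cv2
from scipy.spatial.transform import Rotation as Ro
def ray(n,px,st=None):
    m=r.camera_model(n)
    u=cv2.undistortPoints(np.array([[px]],float),m['mtx'],m['dist'])[0,0]
    d=np.array([u[0],u[1],1.])
    if 'R' in m:
        R=m['R'];return -R.T@m['t'],R.T@d
    T=m['mount'];st=st or r.sense()
    E=st['ee_rot'];return E@T[:3,3]+st['tcp_pos'],E@(T[:3,:3]@d)
def atz(n,px,z,st=None):
    o,d=ray(n,px,st);return o+d*(z-o[2])/d[2]
def proj(n,P,st=None):
    m=r.camera_model(n);P=np.atleast_2d(P)
    if 'R' in m: C=P@m['R'].T+m['t']
    else:
        st=st or r.sense();C=(P-st['tcp_pos'])@st['ee_rot'];C=(C-m['mount'][:3,3])@m['mount'][:3,:3]
    return cv2.projectPoints(C,np.zeros(3),np.zeros(3),m['mtx'],m['dist'])[0].reshape(-1,2)
def goto(xyz,yaw_x_deg=None,Rt=None):
    """shift (scaled) and turn (scaled) from current pose; tool down with tool-x at world angle"""
    s=r.sense();E=s['ee_rot']
    sh=E.T@(np.array(xyz)-s['tcp_pos'])
    a=np.arctan2(E[1,0],E[0,0]) if yaw_x_deg is None else np.radians(yaw_x_deg)
    x=np.array([np.cos(a),np.sin(a),0]);z=np.array([0,0,-1.]);Rt=np.c_[x,np.cross(z,x),z]
    rv=Ro.from_matrix(E.T@Rt).as_rotvec()
    print('shift mm',np.round(sh*1e3,1),'scaled',np.round(sh/.3,4),'rows>=%.1f'%(np.linalg.norm(sh)/.0417))
    print('turn deg',np.round(np.degrees(rv),2),'scaled',np.round(np.degrees(rv)/180,4),'rows>=%.1f'%(np.degrees(np.linalg.norm(rv))/7.16))
def st():
    s=r.sense();E=s['ee_rot']
    print('t',round(s['time_s'],2),'tcp',np.round(s['tcp_pos']*1e3,1),'yawx',round(np.degrees(np.arctan2(E[1,0],E[0,0])),1),'F',np.round(s['wrist_force'],1),'M',np.round(s['moment'],2),'g',round(s['gripper_width'],3),'j',np.round(s['joints'],0))
E
python3 - <<'E'
from h import *
for n in("scene","top"):
    r.capture(n)
    for t,z in(("pot",.04),("strainer",.011),("ring_nut",.009),("pad",.005),("syringe",.0075),("brush",.011),("bottle",.06)):
        for d in r.outline_of(n,t)[:2]:
            ys,xs=np.nonzero(d['pixels']);c=[xs.mean(),ys.mean()]
            print(n,t,round(d['score'],2),np.round(c,1),len(xs),np.round(atz(n,c,z),3)[:2])
for n,im in(("scene","scene0"),("top","top0")):
    I=cv2.imread(f"pics/{im}.png")
    x,y,w,h=((230,190,190,150) if n=="scene" else (180,160,280,150))
    k=min(800/w,600/h); cv2.imwrite(f"pics/{im}z.png",cv2.resize(I[y:y+h,x:x+w],None,fx=k,fy=k,interpolation=cv2.INTER_CUBIC)[:600,:800])
E
```

```text
scene pot 0.9 [291.1 245.2] 1586 [0.531 0.198]
scene strainer 0.63 [274.1 310.8] 247 [0.439 0.319]
scene ring_nut 0.95 [387.3 222. ] 496 [ 0.478 -0.03 ]
scene pad 0.9 [268.6 313.4] 1529 [0.445 0.327]
scene syringe 0.82 [338.  314.9] 330 [0.355 0.24 ]
scene brush 0.57 [306.  368.6] 1160 [0.303 0.365]
scene bottle 0.88 [186.7 326.3] 1345 [0.471 0.474]
top pot 0.59 [331.9 196.9] 975 [0.537 0.189]
top strainer 0.71 [276.6 239.3] 208 [0.444 0.318]
top ring_nut 0.55 [426.1 222.2] 464 [ 0.482 -0.032]
top ring_nut 0.33 [210.8 220.1] 419 [0.491 0.475]
top pad 0.87 [275.4 236. ] 1093 [0.452 0.322]
top syringe 0.77 [311.5 275.6] 195 [0.359 0.237]
top brush 0.56 [262.2 297.4] 496 [0.309 0.351]
top bottle 0.92 [210.8 219.7] 432 [0.484 0.462]
```

```bash
python3 -c "
from h import *; st()"
```

```text
t 2.0 tcp [ 149.1 -606.9  239.5] yawx -166.2 F [ 0.2 -0.4 -0.5] M [-0.01 -0.05  0.01] g 1.0 j [-61.  22.   0.  -0. -68. -15.]
```

View pics/top0z.png

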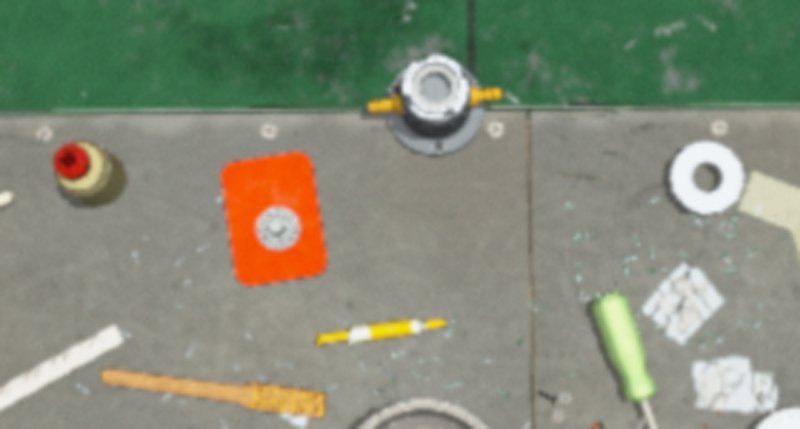

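```bash
python3 - <<'E'
from h import *
def tri(a,b):
    o1,d1=ray("scene",a);o2,d2=ray("top",b)
    A=np.c_[d1,-d2];k=np.linalg.lstsq(A,o2-o1,rcond=None)[0]
    p,q=o1+k[0]*d1,o2+k[1]*d2
    print(np.round((p+q)/2,3),'gap',round(np.linalg.norm(p-q),4))
tri((440,85),(535,187)) # eyepiece L
tri((465,75),(563,192))
tri((519,145),(518,300))
tri((500,60),(595,155))
tri((291,222),(332,187)) # pot mouth
tri((274,305),(277,239)) # knob
I=cv2.imread("pics/top0.png");cv2.imwrite("pics/t1.png",cv2.resize(I[150:360,400:640],None,fx=2.8,fy=2.8))
I=cv2.imread("pics/scene0.png");cv2.imwrite("pics/s1.png",cv2.resize(I[20:280,380:640],None,fx=2.3,fy=2.3))
E
```

```text
[ 0.504 -0.186  0.266] gap 0.0069
[ 0.488 -0.237  0.278] gap 0.0185
[ 0.296 -0.162  0.223] gap 0.0117
[ 0.515 -0.322  0.286] gap 0.1106
[0.548 0.186 0.082] gap 0.0073
[0.443 0.316 0.021] gap 0.0011
```

View pics/t1.png

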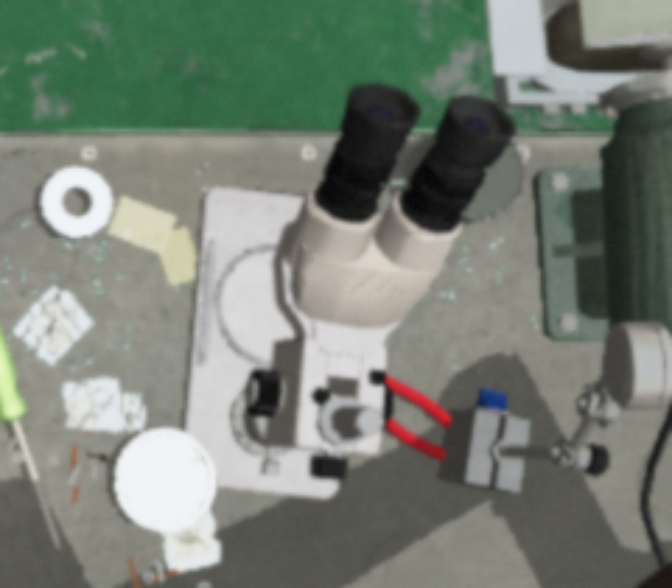

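View pics/s1.png

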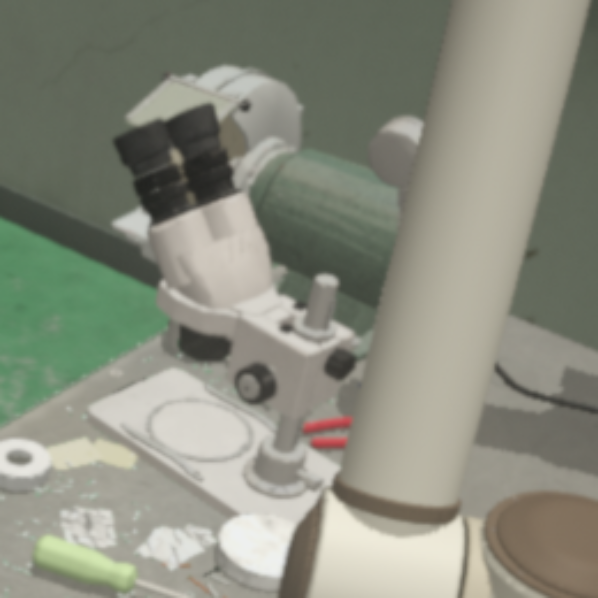

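```bash
python3 -c "
from h import *
goto([.2,-.45,.42])"
```

```text
shift mm [ -86.9  140.3 -180.5] scaled [-0.2896  0.4675 -0.6015] rows>=5.9
turn deg [ 0. -0. -0.] scaled [ 0. -0. -0.] rows>=0.0
```

The microscope stands about 0.28 m tall, so I'll cross above it at z≈0.42.

```bash
python3 -m creep '[[1,-0.29,0.467,-0.6,0,0,0],[1,-0.29,0.467,-0.6,0,0,0],[1,-0.29,0.467,-0.6,0,0,0],[1,-0.29,0.467,-0.6,0,0,0],[1,-0.29,0.467,-0.6,0,0,0]]'; python3 -c "
from h import *
st();goto([.42,.0,.42]);goto([.42,.0,.42],180)"
```

```text
time_s: 2.42
tcp_pos: [0.1926, -0.4717, 0.3946]
ee_rot: [[-0.971, -0.238, 0.0], [-0.238, 0.971, -0.0], [-0.0, -0.0, -1.0]]
wrist_force: [0.6, -0.3, 0.9]
gripper_width: 0.998
t 2.42 tcp [ 192.6 -471.7  394.6] yawx -166.2 F [ 0.6 -0.3  0.9] M [-0.07 -0.09  0.01] g 0.998 j [-50.   6.   1.   0. -85. -27.]
shift mm [-333.1  404.   -25.4] scaled [-1.1104  1.3468 -0.0847] rows>=12.6
turn deg [-0.01  0.   -0.  ] scaled [-0.  0. -0.] rows>=0.0
shift mm [-333.1  404.   -25.4] scaled [-1.1104  1.3468 -0.0847] rows>=12.6
turn deg [-1.000e-02  0.000e+00  1.377e+01] scaled [-0.      0.      0.0765] rows>=1.9
```

```bash
python3 -m creep '[[1,-0.8,0.97,-0.085,0,0,0.0765],[1,-0.8,0.97,-0.085,0,0,0.0765],[1,-0.8,0.97,-0.085,0,0,0.0765],[1,-0.8,0.97,-0.085,0,0,0.0765],[1,-0.8,0.97,-0.085,0,0,0.0765]]'; python3 -c "
from h import *
st();goto([.44,.318,.2],180)"
```

```text
time_s: 2.83
tcp_pos: [0.2783, -0.2936, 0.4077]
ee_rot: [[-1.0, 0.001, 0.001], [0.001, 1.0, -0.001], [-0.001, -0.001, -1.0]]
wrist_force: [1.0, -0.2, 0.2]
gripper_width: 0.999
t 2.83 tcp [ 278.3 -293.6  407.7] yawx 179.9 F [ 1.  -0.2  0.2] M [-0.04 -0.2  -0.01] g 0.999 j [-23.  -5.  -9.   0. -86. -67.]
shift mm [-160.9  611.9  207.5] scaled [-0.5364  2.0396  0.6918] rows>=16.0
turn deg [-0.03  0.06 -0.05] scaled [-0.0002  0.0003 -0.0003] rows>=0.0
```

```bash
python3 -m creep '[[1,-0.4,1,0,0,0,0],[1,-0.4,1,0,0,0,0],[1,-0.4,1,0,0,0,0],[1,-0.4,1,0,0,0,0],[1,-0.4,1,0,0,0,0]]';python3 -m creep '[[1,-0.25,1,0.1,0,0,0],[1,-0.25,1,0.1,0,0,0],[1,-0.25,1,0.2,0,0,0],[1,-0.25,1,0.3,0,0,0],[1,-0.25,1,0.4,0,0,0]]'; python3 -c "
from h import *
st();goto([.44,.318,.2],180)"
```

```text
time_s: 3.25
tcp_pos: [0.3553, -0.0999, 0.4082]
ee_rot: [[-1.0, 0.001, 0.003], [0.001, 1.0, -0.0], [-0.003, -0.0, -1.0]]
wrist_force: [1.9, -0.0, -0.1]
gripper_width: 0.996
time_s: 3.67
tcp_pos: [0.4041, 0.0933, 0.3557]
ee_rot: [[-1.0, -0.001, 0.008], [-0.001, 1.0, 0.002], [-0.008, 0.002, -1.0]]
wrist_force: [1.1, 0.0, -0.1]
gripper_width: 0.994
t 3.67 tcp [404.1  93.3 355.7] yawx -179.9 F [ 1.1  0.  -0.1] M [-0.05 -0.13  0.  ] g 0.994 j [  36.   -3.  -14.    0.  -79. -126.]
shift mm [-34.9 224.3 156.5] scaled [-0.1164  0.7476  0.5217] rows>=6.6
turn deg [0.13 0.45 0.05] scaled [0.0007 0.0025 0.0003] rows>=0.1
```

```bash
python3 -m creep '[[1,-0.116,0.747,0.52,0,0.0025,0],[1,-0.116,0.747,0.52,0,0.0025,0],[1,-0.116,0.747,0.52,0,0.0025,0],[1,-0.116,0.747,0.52,0,0.0025,0],[1,-0.116,0.747,0.52,0,0.0025,0]]';python3 -m creep '[[1,0,0.26,0.2,0,0,0],[1,0,0.26,0.2,0,0,0],[1,0,0.26,0.2,0,0,0]]'; python3 - <<'E'
from h import *
st();s=r.sense();im=r.capture("wrist");cv2.imwrite("pics/w1.png",im)
for d in r.outline_of("wrist","strainer")[:2]:
    ys,xs=np.nonzero(d['pixels']);print(d['score'],xs.mean(),ys.mean(),len(xs),d['rect'],atz("wrist",[xs.mean(),ys.mean()],.011,s))
E
```

```text
time_s: 4.08
tcp_pos: [0.4307, 0.2633, 0.2378]
ee_rot: [[-1.0, -0.002, 0.001], [-0.002, 1.0, 0.003], [-0.001, 0.003, -1.0]]
wrist_force: [1.2, -0.6, 0.1]
gripper_width: 0.998
time_s: 4.33
tcp_pos: [0.4295, 0.3438, 0.1742]
ee_rot: [[-1.0, -0.003, -0.002], [-0.003, 1.0, -0.0], [0.002, -0.0, -1.0]]
wrist_force: [0.1, -0.1, -0.8]
gripper_width: 1.004
t 4.33 tcp [429.5 343.8 174.2] yawx -179.8 F [ 0.1 -0.1 -0.8] M [-0.09 -0.07  0.01] g 1.004 j [  56.   18.  -15.   -0.  -56. -145.]
0.96 283.3921985815603 234.75248226950356 1410 [0.4109, 0.4442, 0.4763, 0.5277] [0.44104387 0.31928125 0.011     ]
```

View pics/w1.png

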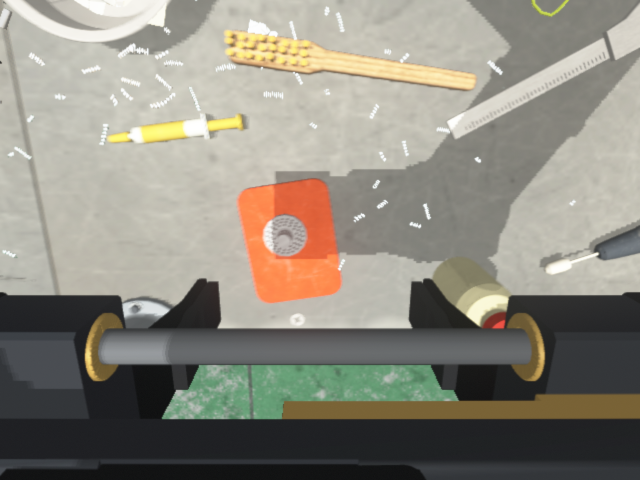

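The strainer is at (285,236) in the wrist picture, which puts it near (0.441, 0.319). I'll move over it, look closer, and centre on it.

```bash
python3 - <<'E'
from h import *
goto([.441,.319,.12],180)
E
```

```text
shift mm [-11.3 -23.5  55.3] scaled [-0.0377 -0.0784  0.1844] rows>=1.5
turn deg [-0.08 -0.14  0.22] scaled [-0.0004 -0.0008  0.0012] rows>=0.0
```

```bash
python3 -m creep '[[1,-0.038,-0.078,0.184,0,0,0],[1,-0.038,-0.078,0.184,0,0,0],[1,-0.038,-0.078,0.184,0,0,0]]'; python3 - <<'E'
from h import *
st();s=r.sense();im=r.capture("wrist");cv2.imwrite("pics/w2.png",cv2.resize(im[150:330,180:420],None,fx=3.3,fy=3.3,interpolation=cv2.INTER_CUBIC))
d=r.outline_of("wrist","strainer")[0]
ys,xs=np.nonzero(d['pixels']);print(d['score'],xs.mean(),ys.mean(),len(xs))
c=max(cv2.findContours(d['pixels'].astype('uint8'),0,1)[0],key=len);e=cv2.fitEllipse(c);print(e)
for z in(.005,.008,.011):print(z,atz("wrist",e[0],z,s))
print(proj("wrist",[[.441,.319,.011],[.441,.319,.027]],s))
E
```

```text
time_s: 4.68
tcp_pos: [0.4395, 0.3152, 0.1171]
ee_rot: [[-1.0, -0.001, -0.008], [-0.001, 1.0, -0.007], [0.008, -0.007, -1.0]]
wrist_force: [-0.3, -0.2, -0.2]
gripper_width: 0.996
t 4.68 tcp [439.5 315.2 117.1] yawx -180.0 F [-0.3 -0.2 -0.2] M [-0.1   0.01  0.04] g 0.996 j [  53.   21.  -20.   -0.  -49. -143.]
0.56 319.52831071595693 245.51614412728122 2137
((319.5458984375, 245.5277099609375), (51.01932144165039, 51.577144622802734), 99.69283294677734)
0.005 [0.44343834 0.3190571  0.005     ]
0.008 [0.44250981 0.31903419 0.008     ]
0.011 [0.44158127 0.31901128 0.011     ]
[[319.53365417 244.70906723]
 [319.68445058 252.06493855]]
```

View pics/w2.png

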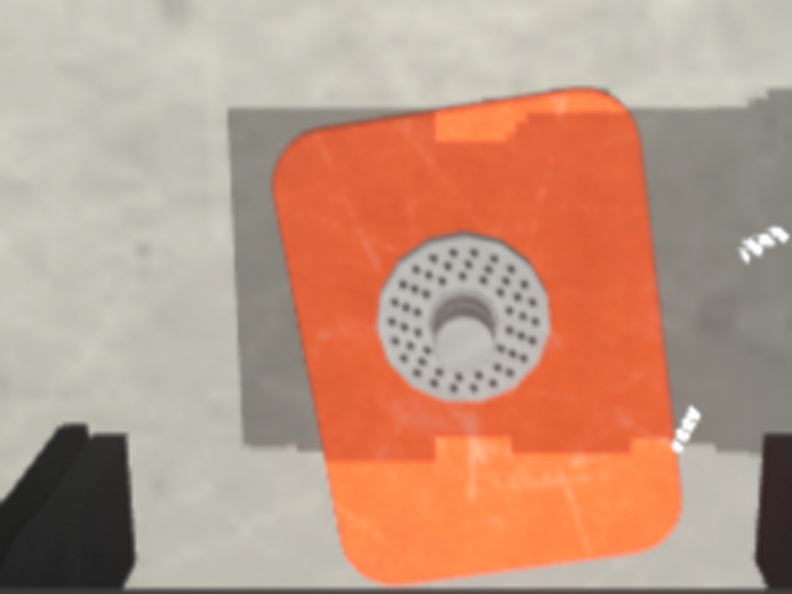

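```bash
python3 - <<'E'
from h import *
s=r.sense();print(atz("wrist",(321.2,253.6),.027,s),atz("wrist",(320.6,246.1),.011,s));st();goto([.4418,.3193,.031],180)
E
```

```text
[0.44649839 0.32409192 0.027     ] [0.44647595 0.32394016 0.011     ]
t 4.78 tcp [441.9 318.6 121.4] yawx -179.8 F [ 0.5  0.7 -0.3] M [ 0.01 -0.08 -0.05] g 0.998 j [  53.   21.  -20.   -0.  -49. -143.]
shift mm [-0.   0.7 90.4] scaled [-1.000e-04  2.500e-03  3.015e-01] rows>=2.2
turn deg [-0.05 -0.07  0.17] scaled [-0.0003 -0.0004  0.001 ] rows>=0.0
```

```bash
python3 - <<'E'
from h import *
st();s=r.sense();im=r.capture("wrist")
d=r.outline_of("wrist","strainer")[0]
c=max(cv2.findContours(d['pixels'].astype('uint8'),0,1)[0],key=len);e=cv2.fitEllipse(c);print(e)
for z in(.008,.011):print(z,atz("wrist",e[0],z,s))
cv2.imwrite("pics/w3.png",cv2.resize(im[200:300,250:390],None,fx=5.7,fy=5.7,interpolation=cv2.INTER_CUBIC));st()
E
```

```text
t 4.78 tcp [441.9 318.6 121.4] yawx -179.8 F [ 0.5  0.7 -0.3] M [ 0.01 -0.08 -0.05] g 0.998 j [  53.   21.  -20.   -0.  -49. -143.]
((313.57904052734375, 238.5859375), (50.12434387207031, 51.578880310058594), 91.13324737548828)
0.008 [0.44196993 0.31906817 0.008     ]
0.011 [0.44107643 0.31907259 0.011     ]
t 4.88 tcp [442.3 320.1 122.7] yawx -179.8 F [-0.1  0.6  1. ] M [ 0.02 -0.02 -0.02] g 1.0 j [  53.   21.  -20.   -0.  -49. -143.]
```

View pics/w3.png

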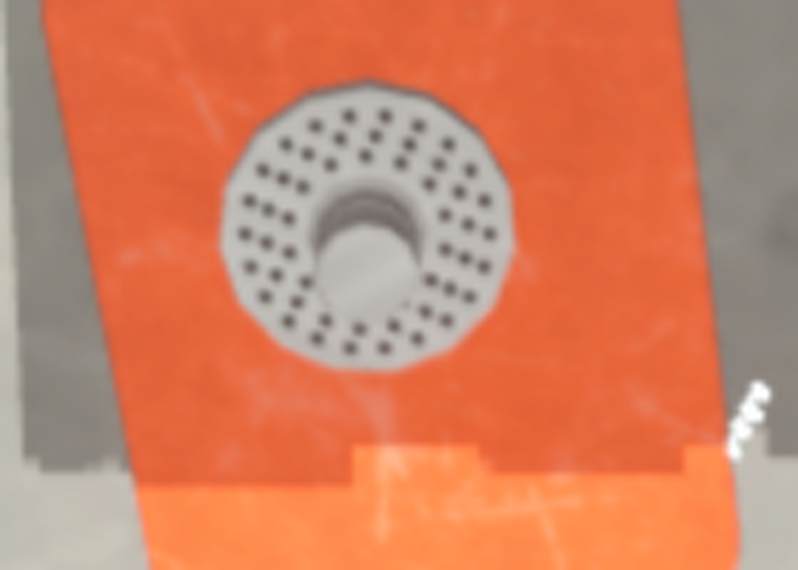

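```bash
python3 -m creep '[[0.3,0,0,0.14,0,0,0],[0.3,0,0,0.24,0,0,0],[0.3,0,0,0.26,0,0,0],[0.3,0,0,0.26,0,0,0],[0.3,0,0,0.26,0,0,0]]'; python3 -m h; python3 -c "
from h import *
goto([.4418,.3193,.031],180)"
```

```text
time_s: 5.3
tcp_pos: [0.4434, 0.3215, 0.0465]
ee_rot: [[-1.0, -0.005, 0.003], [-0.005, 1.0, 0.004], [-0.003, 0.004, -1.0]]
wrist_force: [0.3, 0.0, 0.6]
gripper_width: 0.708
shift mm [ 1.7 -2.3 15.5] scaled [ 0.0055 -0.0075  0.0517] rows>=0.4
turn deg [0.23 0.19 0.3 ] scaled [0.0013 0.0011 0.0017] rows>=0.1
```

```bash
python3 -m creep '[[0.25,0.005,-0.006,0.05,0.0013,0.001,0.0017],[0.25,0.005,-0.006,0.05,0.0013,0.001,0.0017],[0.25,0.005,-0.006,0.05,0.0013,0.001,0.0017],[0.25,0.005,-0.006,0.05,0.0013,0.001,0.0017],[0.25,0.005,-0.006,0.05,0.0013,0.001,0.0017]]';  python3 - <<'E'
from h import *
goto([.4418,.3193,.031],180)
cv2.imwrite("pics/w4.png",r.capture("wrist"));st()
E
```

```text
time_s: 5.72
tcp_pos: [0.4425, 0.3204, 0.0329]
ee_rot: [[-1.0, -0.0, 0.002], [-0.0, 1.0, 0.002], [-0.002, 0.002, -1.0]]
wrist_force: [0.0, -0.2, 0.5]
gripper_width: 0.33
shift mm [ 0.7 -1.1  1.9] scaled [ 0.0025 -0.0038  0.0064] rows>=0.1
turn deg [0.1  0.11 0.01] scaled [0.0006 0.0006 0.0001] rows>=0.0
t 5.77 tcp [442.4 320.3  32.7] yawx -180.0 F [ 0.7 -0.1  0.9] M [-0.02  0.05 -0.05] g 0.297 j [  53.   28.  -25.    0.  -37. -143.]
```

View pics/w4.png

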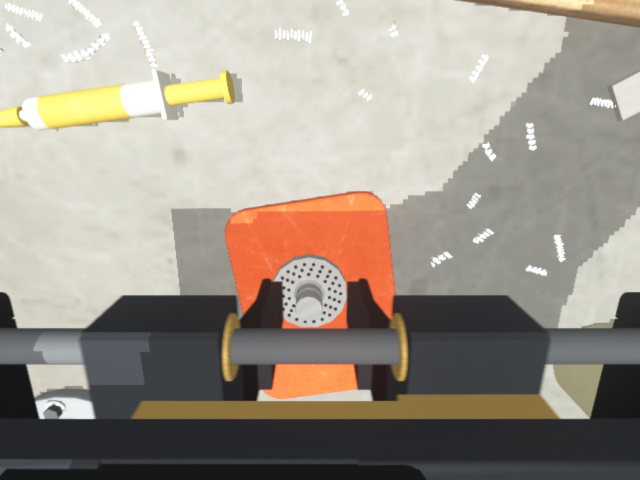

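The knob stands between the fingers at (310,300), so I'll close on it.

```bash
python3 -m creep '[[0,0.002,-0.003,0.005,0,0,0],[0,0.002,-0.003,0.005,0,0,0],[0,0.002,-0.003,0.005,0,0,0],[0,0.002,-0.003,0.005,0,0,0],[0,0.002,-0.003,0.005,0,0,0]]';  python3 - <<'E'
from h import *
st();goto([.4418,.3193,.031],180)
im=r.capture("wrist");cv2.imwrite("pics/w5.png",cv2.resize(im[220:380,200:440],None,fx=3.3,fy=3.3))
E
```

```text
time_s: 6.18
tcp_pos: [0.4418, 0.3193, 0.0313]
ee_rot: [[-1.0, -0.0, 0.001], [-0.0, 1.0, 0.001], [-0.001, 0.001, -1.0]]
wrist_force: [-1.4, -0.9, 2.7]
gripper_width: 0.121
t 6.18 tcp [441.8 319.3  31.3] yawx -180.0 F [-1.4 -0.9  2.7] M [-0.32  0.24 -0.03] g 0.121 j [  53.   28.  -25.    0.  -37. -143.]
shift mm [-0.   0.   0.3] scaled [-0.0001  0.0001  0.0012] rows>=0.0
turn deg [0.06 0.08 0.01] scaled [0.0004 0.0005 0.0001] rows>=0.0
```

View pics/w5.png

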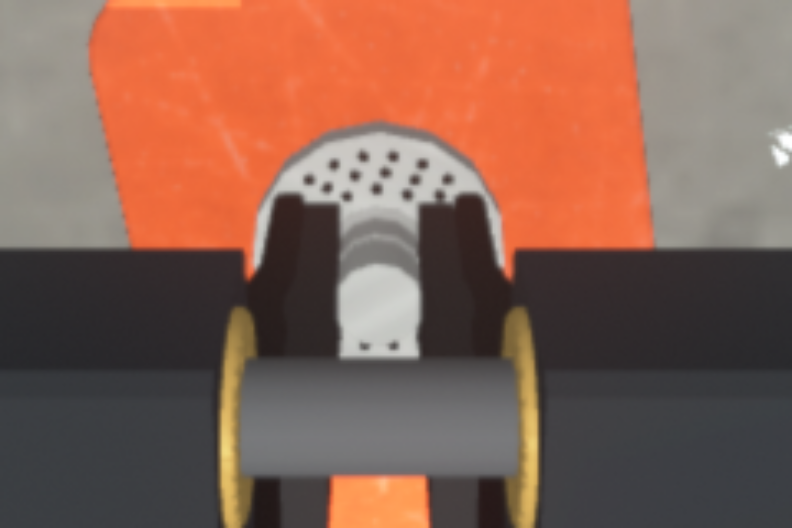

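Gripped (0.121). Lifting, then off to view the pot.

```bash
python3 -m creep '[[0,0,0,-0.1,0,0,0],[0,-0.05,-0.05,-0.25,0,0,0],[0,-0.2,-0.15,-0.4,0,0,0],[0,-0.3,-0.25,-0.5,0,0,0],[0,-0.4,-0.35,-0.55,0,0,0]]';  python3 - <<'E'
from h import *
print(atz("wrist",(314.8,312),.027,dict(tcp_pos=np.array([.4418,.3193,.0313]),ee_rot=np.diag([-1,1,-1.]))))
st();goto([.58,.192,.20],180)
E
```

```text
time_s: 6.65
tcp_pos: [0.5321, 0.2431, 0.1757]
ee_rot: [[-1.0, -0.002, 0.004], [-0.002, 1.0, 0.003], [-0.004, 0.003, -1.0]]
wrist_force: [0.3, 1.6, -0.5]
gripper_width: 0.122
[0.44200759 0.32051359 0.027     ]
t 6.65 tcp [532.1 243.1 175.7] yawx -179.9 F [ 0.3  1.6 -0.5] M [ 0.12 -0.12 -0.03] g 0.122 j [  40.   21.  -11.    0.  -58. -130.]
shift mm [-47.8 -51.1 -24.2] scaled [-0.1595 -0.1704 -0.0807] rows>=1.8
turn deg [0.19 0.25 0.13] scaled [0.0011 0.0014 0.0007] rows>=0.0
```

```bash
python3 -m creep '[[0,-0.16,-0.17,-0.08,0,0.001,0],[0,-0.16,-0.17,-0.08,0,0.001,0],[0,-0.16,-0.17,-0.08,0,0.001,0],[0,-0.16,-0.17,-0.08,0,0.001,0],[0,-0.16,-0.17,-0.08,0,0.001,0]]';  python3 - <<'E'
from h import *
st();s=r.sense()
im=r.capture("wrist");cv2.imwrite("pics/w6.png",im)
for d in r.outline_of("wrist","pot")[:1]:print(d['score'],np.array(d['rect'])*[640,480,640,480])
st()
E
```

```text
time_s: 7.07
tcp_pos: [0.5795, 0.192, 0.1988]
ee_rot: [[-1.0, -0.001, -0.001], [-0.001, 1.0, 0.003], [0.001, 0.003, -1.0]]
wrist_force: [-0.2, 0.7, -0.4]
gripper_width: 0.121
t 7.07 tcp [579.5 192.  198.8] yawx -179.9 F [-0.2  0.7 -0.4] M [0.03 0.03 0.03] g 0.121 j [  33.   22.   -5.   -0.  -62. -123.]
0.71 [242.112 122.112 375.872 221.376]
t 7.17 tcp [579.1 192.7 198.8] yawx -179.8 F [ 0.1 -0.3 -0.6] M [-0.   -0.03  0.06] g 0.122 j [  34.   22.   -5.   -0.  -63. -123.]
```

View pics/w6.png

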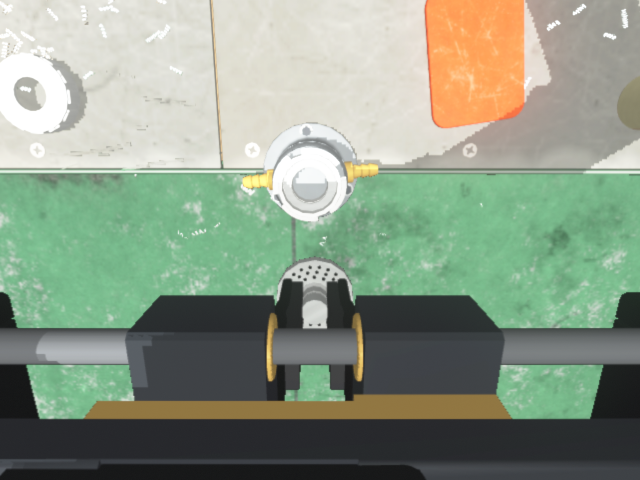

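Pot mouth at (310,183). I'll go lower for a closer look, with the disk kept beside the neck and above the rim.

```bash
python3 -m creep '[[0,0,0,0.21,0,0,0],[0,0,0,0.21,0,0,0],[0,0,0,0.21,0,0,0],[0,0,0,0.21,0,0,0]]';  python3 - <<'E'
from h import *
st();s=r.sense()
im=r.capture("wrist");cv2.imwrite("pics/w7raw.png",im);np.save("s7.npy",np.r_[s['tcp_pos'],s['ee_rot'].ravel()])
cv2.imwrite("pics/w7.png",cv2.resize(im[130:330,190:430],None,fx=3,fy=3,interpolation=cv2.INTER_CUBIC))
st()
E
```

```text
time_s: 7.5
tcp_pos: [0.5779, 0.1933, 0.1346]
ee_rot: [[-1.0, -0.006, -0.004], [-0.006, 1.0, 0.0], [0.004, 0.0, -1.0]]
wrist_force: [-0.6, -0.5, 0.7]
gripper_width: 0.119
t 7.5 tcp [577.9 193.3 134.6] yawx -179.7 F [-0.6 -0.5  0.7] M [ 0.03 -0.08  0.02] g 0.119 j [  34.   26.  -10.   -0.  -55. -123.]
t 7.55 tcp [579.3 193.8 136.5] yawx -179.7 F [ 0.4 -0.4  0.3] M [ 0.01 -0.03  0.04] g 0.126 j [  34.   26.  -10.   -0.  -55. -123.]
```

View pics/w7.png

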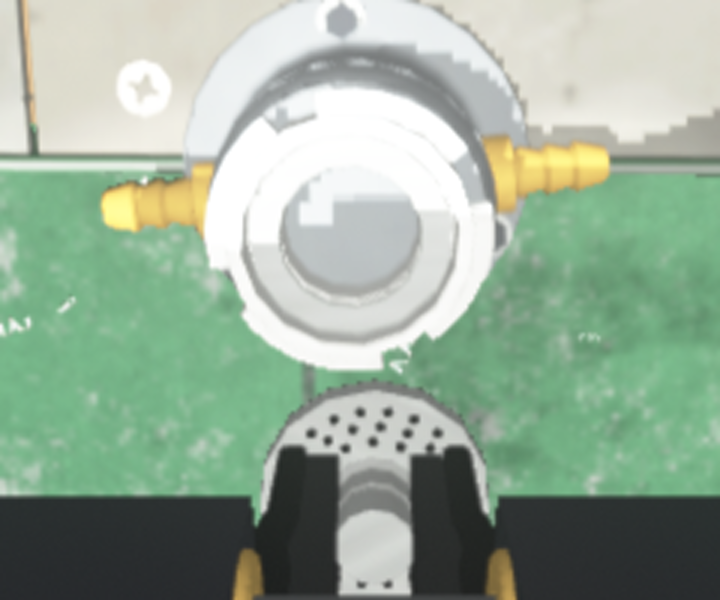

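```bash
cat > fit.py <<'E'
from h import *
def fit(im,s,z,R,guess,win=4,show=None):
    """fit circle of radius R at height z: returns xy"""
    g=cv2.GaussianBlur(cv2.cvtColor(im,cv2.COLOR_BGR2GRAY).astype(float),(0,0),0.8)
    from scipy.ndimage import map_coordinates as mc
    from scipy.optimize import least_squares
    c=np.array(guess,float);a=np.radians(np.arange(0,360,4))
    for it in range(4):
        P=np.c_[c[0]+R*np.cos(a),c[1]+R*np.sin(a),0*a+z]
        Q=np.c_[c[0]+(R+.001)*np.cos(a),c[1]+(R+.001)*np.sin(a),0*a+z]
        p=proj("wrist",P,s);n=proj("wrist",Q,s)-p;ppm=np.linalg.norm(n,axis=1);n/=ppm[:,None]
        k=np.arange(-win,win+.1,.25)
        S=np.array([mc(g,[p[:,1]+n[:,1]*q,p[:,0]+n[:,0]*q],order=1) for q in k]).T
        i=S.argmin(1);val=np.median(S,1)-S.min(1)
        off=k[i]/ppm/1000;ok=(val>12)&(abs(k[i])<win)
        A=np.c_[np.cos(a),np.sin(a),0*a+1][ok];w=off[ok]
        for _ in range(5):
            x=np.linalg.lstsq(A,w,rcond=None)[0];res=w-A@x;g2=abs(res)<max(2.0*np.std(res),2e-4);A,w=A[g2],w[g2]
        c=c+x[:2]
    print('xy',np.round(c*1e3,2),'dR',round(x[2]*1e3,2),'n',len(w),'rms',round(np.std(w-A@x)*1e3,2));
    return c
E
python3 - <<'E'
from fit import *
im=cv2.imread("pics/w7raw.png");v=np.load("s7.npy")
v=v.copy();v[:3]=[.5786,.1936,.1355]
s=dict(tcp_pos=v[:3],ee_rot=np.c_[[-1,-.004,0],[-.004,1,0],[0,0,-1.]])
print(atz("wrist",(307.7,208.7),.085,s))
print('knob',atz("wrist",(375/3+190,(543)/3+130),.1355-.0043,s))
c=fit(im,s,.085,.01875,atz("wrist",(307.7,208.7),.085,s)[:2])
print(proj("wrist",[[*c,.085]],s))
o=im.copy()
a=np.radians(np.arange(0,360,3));
for q in proj("wrist",np.c_[c[0]+.01875*np.cos(a),c[1]+.01875*np.sin(a),0*a+.085],s): cv2.circle(o,(int(round(q[0]*1)),int(round(q[1]))),0,(0,0,255),-1)
cv2.imwrite("pics/o7.png",cv2.resize(o[130:330,190:430],None,fx=3,fy=3,interpolation=cv2.INTER_NEAREST))
E
```

```text
[0.54398182 0.19106165 0.085     ]
knob [0.5783379  0.19489353 0.1312    ]
xy [543.92 190.24] dR -0.69 n 45 rms 0.1
[[306.10800985 208.57873735]]
```

View pics/o7.png

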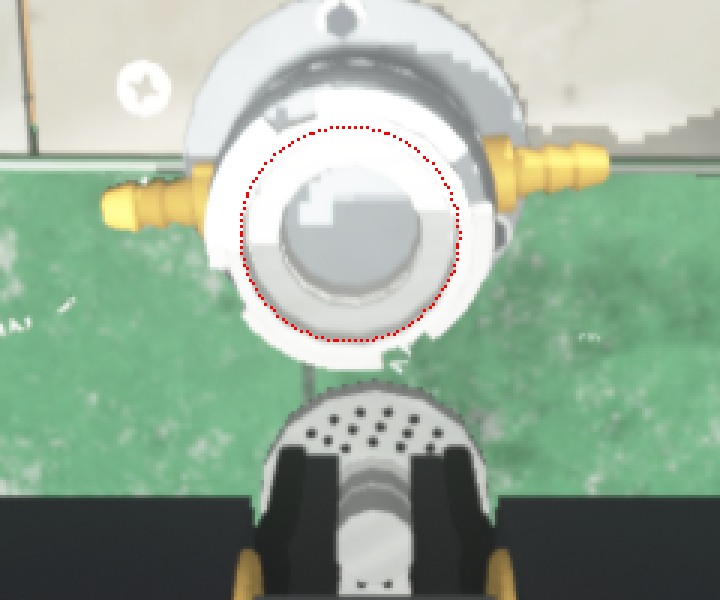

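```bash
python3 -c "
from h import *
st();goto([.5442,.1893,.118],180)"
```

```text
t 7.55 tcp [579.3 193.8 136.5] yawx -179.7 F [ 0.4 -0.4  0.3] M [ 0.01 -0.03  0.04] g 0.126 j [  34.   26.  -10.   -0.  -55. -123.]
shift mm [35.1 -4.4 18.5] scaled [ 0.117  -0.0145  0.0615] rows>=1.0
turn deg [0.12 0.01 0.32] scaled [0.0007 0.0001 0.0018] rows>=0.0
```

```bash
python3 -m creep '[[0,0.06,-0.014,0.0,0.0007,0,0.0018],[0,0.117,-0.0145,0.03,0.0007,0,0.0018],[0,0.117,-0.0145,0.06,0.0007,0,0.0018],[0,0.117,-0.0145,0.06,0.0007,0,0.0018],[0,0.117,-0.0145,0.06,0.0007,0,0.0018]]';  python3 - <<'E'
from h import *
st()
im=r.capture("wrist");cv2.imwrite("pics/w8raw.png",im)
cv2.imwrite("pics/w8.png",cv2.resize(im[200:360,210:420],None,fx=3.7,fy=3.7,interpolation=cv2.INTER_CUBIC))
st()
E
```

```text
time_s: 7.97
tcp_pos: [0.5453, 0.19, 0.1197]
ee_rot: [[-1.0, -0.001, 0.003], [-0.001, 1.0, 0.001], [-0.003, 0.001, -1.0]]
wrist_force: [-0.2, 0.3, -0.3]
gripper_width: 0.125
t 7.97 tcp [545.3 190.  119.7] yawx -179.9 F [-0.2  0.3 -0.3] M [ 0.02 -0.05 -0.01] g 0.125 j [  35.   24.  -16.    0.  -50. -125.]
t 8.02 tcp [545.6 190.  119.7] yawx -180.0 F [-0.3  1.1 -0.1] M [-0.01 -0.04 -0.02] g 0.119 j [  35.   24.  -16.    0.  -50. -125.]
```

View pics/w8.png

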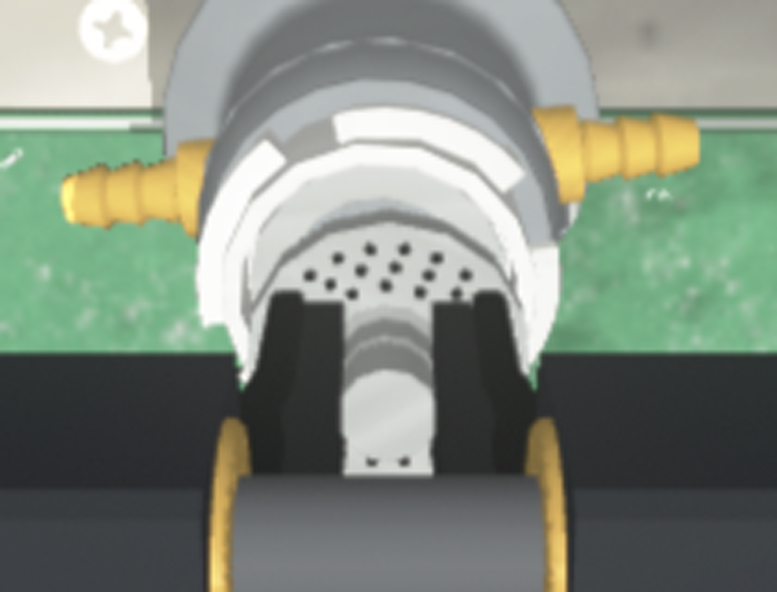

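```bash
python3 - <<'E'
from fit import *
im=cv2.imread("pics/w8raw.png")
T=np.array([.5454,.190,.1197]);s=dict(tcp_pos=T,ee_rot=np.diag([-1,1,-1.]))
o=cv2.resize(im[200:360,210:420],None,fx=3.7,fy=3.7,interpolation=cv2.INTER_CUBIC)
def circ(x,y,z,R,col):
    a=np.radians(np.arange(0,360,2))
    for q in proj("wrist",np.c_[x+R*np.cos(a),y+R*np.sin(a),0*a+z],s): cv2.circle(o,tuple(int(v) for v in np.round((q-[209.5,199.5])*3.7)),1,col,-1)
circ(.5439,.1906,.085,.01875,(0,0,255))
circ(.5439,.1906,.085,.0215,(255,0,0))
circ(T[0],T[1]+.0013,T[2]-.0203,.018,(0,255,0))
circ(T[0],T[1]+.0013,T[2]-.0043,.006,(0,255,255))
cv2.imwrite("pics/o8.png",o)
E
```

```text
(no output)
```

View pics/o8.png

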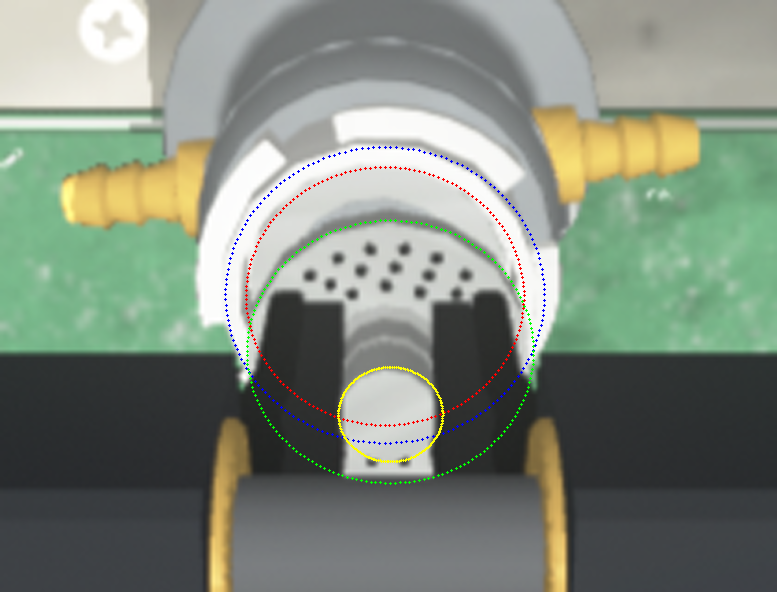

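```bash
python3 -m creep '[[0,0.005,-0.002,0.01,0,0,0],[0,0.005,-0.002,0.02,0,0,0],[0,0.005,-0.002,0.025,0,0,0],[0,0.005,-0.002,0.025,0,0,0]]';  python3 - <<'E'
from h import *
st();goto([.544,.1894,.110],180)
E
```

```text
time_s: 8.35
tcp_pos: [0.5441, 0.1893, 0.1117]
ee_rot: [[-1.0, -0.0, 0.002], [-0.0, 1.0, 0.001], [-0.002, 0.001, -1.0]]
wrist_force: [0.3, -0.4, -0.8]
gripper_width: 0.121
t 8.35 tcp [544.1 189.3 111.7] yawx -180.0 F [ 0.3 -0.4 -0.8] M [ 0.   -0.05  0.01] g 0.121 j [  35.   24.  -16.    0.  -49. -125.]
shift mm [0.1 0.1 1.7] scaled [0.0004 0.0004 0.0057] rows>=0.0
turn deg [0.03 0.12 0.02] scaled [0.0002 0.0007 0.0001] rows>=0.0
```

Step down in 1–1.5 mm moves.

```bash
python3 -m creep '[[0,0,0,0.0025,0,0.0007,0],[0,0,0,0.005,0,0.0007,0],[0,0,0,0.005,0,0.0007,0]]';  python3 -c "
from h import *
st();goto([.544,.1894,.110],180)"
python3 -m creep '[[0,0,0,0.0025,0,0,0],[0,0,0,0.005,0,0,0],[0,0,0,0.005,0,0,0]]';  python3 -c "
from h import *
st()"
```

```text
time_s: 8.6
tcp_pos: [0.5442, 0.1892, 0.1104]
ee_rot: [[-1.0, -0.0, -0.0], [-0.0, 1.0, 0.0], [0.0, 0.0, -1.0]]
wrist_force: [-0.5, -0.4, 0.8]
gripper_width: 0.125
t 8.6 tcp [544.2 189.2 110.4] yawx -180.0 F [-0.5 -0.4  0.8] M [-0.18  0.14  0.05] g 0.125 j [  35.   24.  -16.   -0.  -49. -125.]
shift mm [0.2 0.2 0.4] scaled [0.0005 0.0007 0.0012] rows>=0.0
turn deg [ 0.01 -0.01  0.03] scaled [ 0.0001 -0.0001  0.0001] rows>=0.0
time_s: 8.85
tcp_pos: [0.544, 0.1891, 0.1097]
ee_rot: [[-1.0, -0.001, -0.0], [-0.001, 1.0, -0.0], [0.0, -0.0, -1.0]]
wrist_force: [-3.9, -0.1, 5.5]
gripper_width: 0.121
t 8.85 tcp [544.  189.1 109.7] yawx -180.0 F [-3.9 -0.1  5.5] M [-0.19  0.91 -0.  ] g 0.121 j [  35.   24.  -16.   -0.  -49. -125.]
```

Contact, and the rim is pushing the disk toward −x. I'll ease that way.

```bash
python3 -m creep '[[0,0.002,0,-0.001,0,0,0],[0,0.003,0,0.0,0,0,0],[0,0.003,0,0.002,0,0,0]]';  python3 -c "
from h import *
st()"
```

```text
time_s: 9.1
tcp_pos: [0.543, 0.1891, 0.1089]
ee_rot: [[-1.0, -0.001, -0.0], [-0.001, 1.0, 0.0], [0.0, 0.0, -1.0]]
wrist_force: [-0.3, 0.1, 0.2]
gripper_width: 0.122
t 9.1 tcp [543.  189.1 108.9] yawx -180.0 F [-0.3  0.1  0.2] M [-0.02 -0.03 -0.04] g 0.122 j [  35.   24.  -16.   -0.  -49. -125.]
```

```bash
python3 -m creep '[[0,0,0,0.0025,0,0,0],[0,0,0,0.005,0,0,0],[0,0,0,0.005,0,0,0]]';  python3 -c "
from h import *
st()"
```

```text
time_s: 9.35
tcp_pos: [0.5429, 0.1891, 0.1073]
ee_rot: [[-1.0, -0.001, -0.001], [-0.001, 1.0, -0.0], [0.001, -0.0, -1.0]]
wrist_force: [-0.9, 0.7, 2.2]
gripper_width: 0.122
t 9.35 tcp [542.9 189.1 107.3] yawx -180.0 F [-0.9  0.7  2.2] M [0.07 0.28 0.02] g 0.122 j [  35.   25.  -17.   -0.  -49. -125.]
```

```bash
python3 -m creep '[[0,0.001,-0.001,0.002,0,0,0],[0,0.001,-0.001,0.003,0,0,0],[0,0.001,-0.001,0.003,0,0,0]]';  python3 - <<'E'
from h import *
st()
im=r.capture("wrist");cv2.imwrite("pics/w9raw.png",im)
cv2.imwrite("pics/w9.png",cv2.resize(im[200:360,210:420],None,fx=3.7,fy=3.7,interpolation=cv2.INTER_CUBIC))
E
```

```text
time_s: 9.6
tcp_pos: [0.5429, 0.1891, 0.1068]
ee_rot: [[-1.0, -0.001, 0.0], [-0.001, 1.0, 0.0], [-0.0, 0.0, -1.0]]
wrist_force: [-2.6, 1.1, 4.0]
gripper_width: 0.119
t 9.6 tcp [542.9 189.1 106.8] yawx -179.9 F [-2.6  1.1  4. ] M [0.3  0.3  0.03] g 0.119 j [  35.   25.  -17.   -0.  -49. -125.]
```

View pics/w9.png

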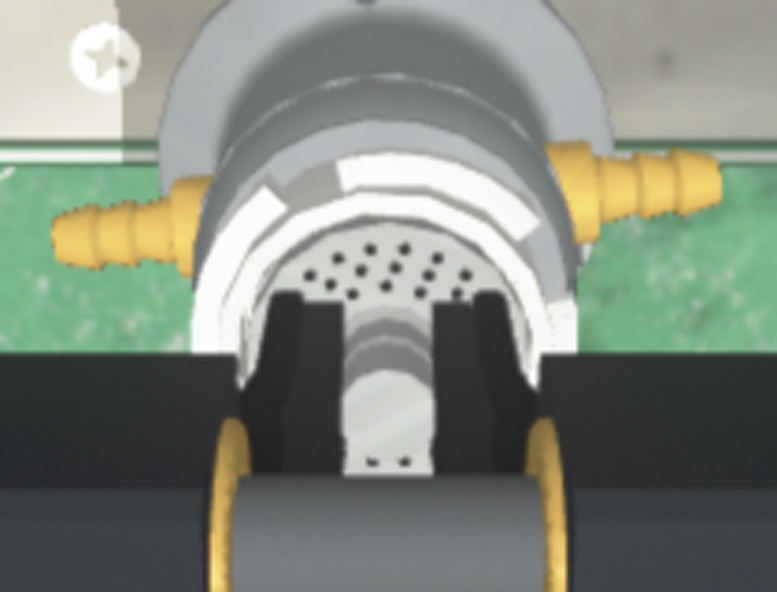

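The disk is in the bore and level, with only light force on it. Releasing.

```bash
python3 -m creep '[[0,0.001,0,-0.001,0,0,0],[0.4,0.001,0,-0.001,0,0,0],[0.4,0.001,0,-0.001,0,0,0],[0.4,0.001,0,-0.001,0,0,0],[0.4,0.001,0,-0.001,0,0,0]]';  python3 - <<'E'
from h import *
st()
im=r.capture("wrist");cv2.imwrite("pics/w10raw.png",im)
cv2.imwrite("pics/w10.png",cv2.resize(im[200:360,210:420],None,fx=3.7,fy=3.7,interpolation=cv2.INTER_CUBIC))
E
```

```text
time_s: 10.07
tcp_pos: [0.5423, 0.1889, 0.1067]
ee_rot: [[-1.0, -0.001, -0.001], [-0.001, 1.0, -0.0], [0.001, -0.0, -1.0]]
wrist_force: [-0.5, -0.4, -0.8]
gripper_width: 0.338
t 10.07 tcp [542.3 188.9 106.7] yawx -180.0 F [-0.5 -0.4 -0.8] M [ 0.03 -0.03  0.06] g 0.338 j [  35.   25.  -17.   -0.  -49. -125.]
```

View pics/w10.png

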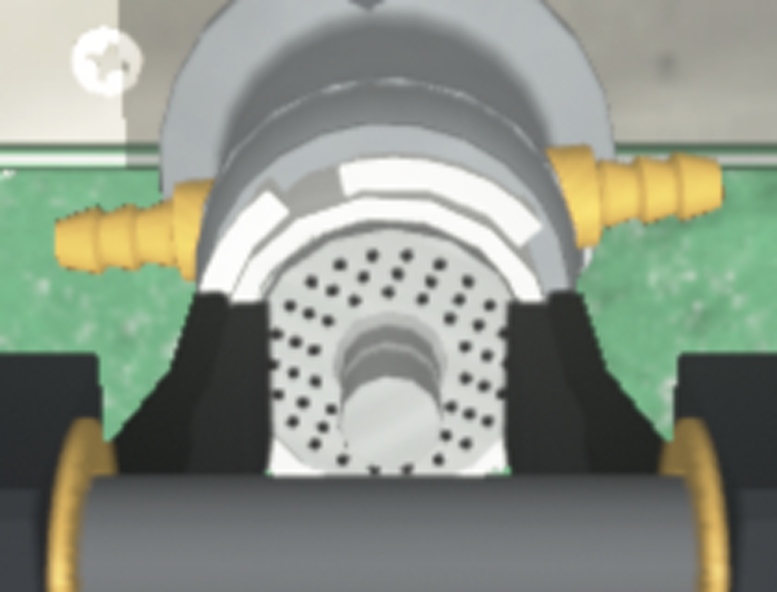

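The disk is seated flat and let go: the even rim shows around it and the knob is at (390,420) in the crop. Lifting straight up.

```bash
python3 -m creep '[[0.45,0,0,-0.06,0,0,0],[0.6,0,0,-0.18,0,0,0],[1,0,0,-0.3,0,0,-0.03],[1,0.05,-0.1,-0.35,0,0,-0.07],[1,0.1,-0.2,-0.37,0,0,-0.11]]';  python3 - <<'E'
from h import *
st();goto([.47,-.0,.22])
E
```

```text
time_s: 10.53
tcp_pos: [0.5141, 0.1299, 0.2209]
ee_rot: [[-0.938, -0.346, 0.006], [-0.346, 0.938, 0.003], [-0.006, 0.001, -1.0]]
wrist_force: [0.4, -0.0, 0.2]
gripper_width: 0.667
t 10.53 tcp [514.1 129.9 220.9] yawx -159.7 F [ 0.4 -0.   0.2] M [-0.08 -0.02  0.03] g 0.667 j [  32.   14.  -15.    0.  -61. -101.]
shift mm [  86.4 -106.5    0.3] scaled [ 0.2879 -0.3552  0.0011] rows>=3.3
turn deg [0.03 0.36 0.  ] scaled [0.0002 0.002  0.    ] rows>=0.1
```

```bash
python3 -m creep '[[1,0.288,-0.355,0,0,0.002,-0.3],[1,0.288,-0.355,0,0,0.002,-0.3],[1,0.288,-0.355,0,0,0.002,-0.3],[1,0.288,-0.355,0,0,0.002,-0.3],[1,0.288,-0.355,0,0,0.002,-0.3]]'
for i in 1 ; do python3 -m creep '[[1,0,0,0,0,0,-0.4],[1,0,0,0,0,0,-0.4],[1,0,0,0,0,0,-0.4],[1,0,0,0,0,0,-0.4],[1,0,0,0,0,0,-0.4]]'; done; python3 -c "
from h import *
st()"
```

```text
time_s: 10.95
tcp_pos: [0.4682, -0.0027, 0.2206]
ee_rot: [[-0.571, -0.821, 0.0], [-0.821, 0.571, -0.001], [0.001, -0.001, -1.0]]
wrist_force: [0.9, 0.3, 0.1]
gripper_width: 0.976
time_s: 11.37
tcp_pos: [0.468, -0.0029, 0.2205]
ee_rot: [[0.021, -1.0, 0.0], [-1.0, -0.021, -0.001], [0.001, -0.0, -1.0]]
wrist_force: [-0.9, -0.2, 0.1]
gripper_width: 0.998
t 11.37 tcp [468.   -2.9 220.5] yawx -88.8 F [-0.9 -0.2  0.1] M [0.03 0.11 0.  ] g 0.998 j [ 20.   8. -22.   0. -60. -18.]
```

```bash
python3 -m creep '[[1,0,0,0,0,0,-0.4],[1,0,0,0,0,0,-0.4],[1,0,0,0,0,0,-0.4],[1,0,0,0,0,0,-0.4],[1,0,0,0,0,0,-0.4]]' >/dev/null; python3 -m creep '[[1,0,0,0,0,0,-0.4],[1,0,0,0,0,0,-0.4],[1,0,0,0,0,0,-0.4],[1,0,0,0,0,0,-0.4],[1,0,0,0,0,0,-0.4]]'; python3 -c "
from h import *
st()"
```

```text
time_s: 12.2
tcp_pos: [0.4676, -0.003, 0.2202]
ee_rot: [[0.955, -0.295, -0.0], [-0.295, -0.955, -0.001], [0.0, 0.001, -1.0]]
wrist_force: [0.5, 0.2, 0.7]
gripper_width: 1.004
t 12.2 tcp [467.6  -3.  220.2] yawx -17.2 F [0.5 0.2 0.7] M [-0.05  0.15  0.01] g 1.004 j [ 20.   8. -22.   0. -60.  53.]
```

```bash
python3 -m creep '[[1,0,0,0,0,0,-0.4],[1,0,0,0,0,0,-0.4],[1,0,0,0,0,0,-0.4],[1,0,0,0,0,0,-0.4],[1,0,0,0,0,0,-0.4]]' >/dev/null; python3 -m creep '[[1,0,0,0,0,0,-0.4],[1,0,0,0,0,0,-0.4],[1,0,0,0,0,0,-0.4],[1,0,0,0,0,0,-0.4],[1,0,0,0,0,0,-0.4]]'; python3 -c "
from h import *
st();goto([.48,-.031,.15],90)"
```

```text
time_s: 13.03
tcp_pos: [0.4672, -0.0031, 0.22]
ee_rot: [[0.581, 0.814, -0.0], [0.814, -0.581, -0.001], [-0.001, 0.0, -1.0]]
wrist_force: [0.3, 0.4, -0.1]
gripper_width: 0.998
t 13.03 tcp [467.2  -3.1 220. ] yawx 54.5 F [ 0.3  0.4 -0.1] M [-0.07  0.07  0.02] g 0.998 j [ 20.   8. -23.   0. -60. 125.]
shift mm [-15.2  26.6  70. ] scaled [-0.0505  0.0886  0.2332] rows>=1.8
turn deg [-1.000e-02  6.000e-02 -3.554e+01] scaled [-0.      0.0004 -0.1975] rows>=5.0
```

```bash
python3 -m creep '[[1,-0.05,0.089,0.233,0,0,-0.17],[1,-0.05,0.089,0.233,0,0,-0.17],[1,-0.05,0.089,0.233,0,0,-0.17],[1,-0.05,0.089,0.233,0,0,-0.17],[1,-0.05,0.089,0.233,0,0,-0.17]]' >/dev/null;  python3 - <<'E'
from h import *
st();s=r.sense();im=r.capture("wrist");cv2.imwrite("pics/n1raw.png",im)
cv2.imwrite("pics/n1.png",cv2.resize(im[150:330,200:440],None,fx=3.3,fy=3.3,interpolation=cv2.INTER_CUBIC))
for d in r.outline_of("wrist","ring_nut")[:1]:
    c=max(cv2.findContours(d['pixels'].astype('uint8'),0,1)[0],key=len);e=cv2.fitEllipse(c);print(d['score'],e,atz("wrist",e[0],.0095,s))
st()
E
```

```text
t 13.45 tcp [479.8 -31.4 149.1] yawx 85.3 F [ 0.1 -0.3 -0.5] M [-0.1  -0.05  0.03] g 1.006 j [ 16.  13. -27.   0. -50. 160.]
0.61 ((315.0154113769531, 230.18356323242188), (78.84652709960938, 79.26073455810547), 152.5275115966797) [ 0.48090501 -0.03095064  0.0095    ]
t 13.55 tcp [480.1 -31.1 149.8] yawx 85.0 F [ 0.3 -1.  -0.3] M [-0.07  0.    0.03] g 1.001 j [ 16.  13. -27.   0. -50. 159.]
```

View pics/n1.png

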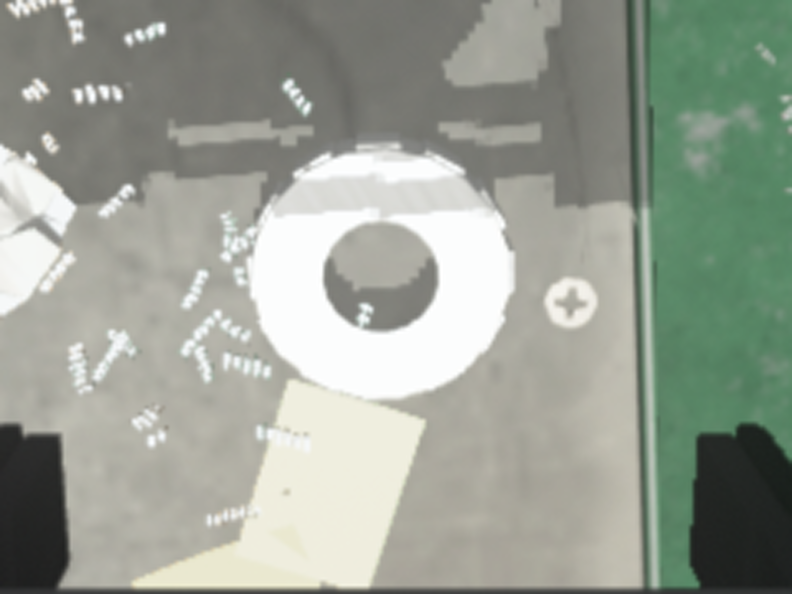

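```bash
python3 - <<'E'
from h import *
im=cv2.imread("pics/n1raw.png")
o=cv2.resize(im[185:285,260:370],None,fx=6,fy=6,interpolation=cv2.INTER_LANCZOS4)
o=(255*(o/255.)**2.2).astype('uint8')
cv2.imwrite("pics/n2.png",o)
E
```

```text
(no output)
```

View pics/n2.png

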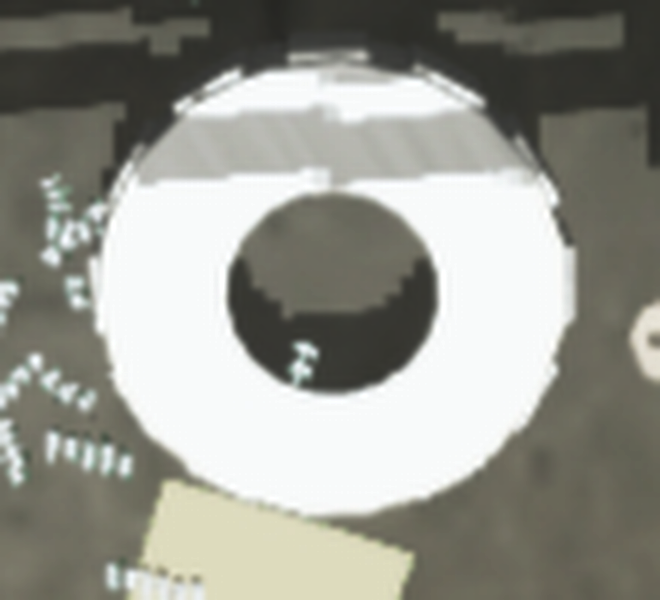

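```bash
python3 - <<'E'
from h import *
a=np.radians(85.1);x=np.array([np.cos(a),np.sin(a),0]);z=np.array([0,0,-1.])
s=dict(tcp_pos=np.array([.480,-.0312,.1495]),ee_rot=np.c_[x,np.cross(z,x),z])
print(atz("wrist",(315.5,233.7),.0185,s),atz("wrist",(315.5,233.7),.015,s))
st();goto([.4800,-.0315,.1],86)
E
```

```text
[ 0.48181106 -0.03091009  0.0185    ] [ 0.4817353  -0.03190594  0.015     ]
t 13.55 tcp [480.1 -31.1 149.8] yawx 85.0 F [ 0.3 -1.  -0.3] M [-0.07  0.    0.03] g 1.001 j [ 16.  13. -27.   0. -50. 159.]
shift mm [-0.4  0.  49.8] scaled [-1.200e-03  1.000e-04  1.659e-01] rows>=1.2
turn deg [-0.06  0.07 -0.97] scaled [-0.0003  0.0004 -0.0054] rows>=0.1
```

```bash
python3 -m creep '[[1,0,0.002,0.13,0,0,-0.006],[1,0,0.002,0.26,0,0,-0.006],[1,0,0.002,0.36,0,0,-0.006],[1,0,0.002,0.41,0,0,-0.006],[1,0,0.002,0.41,0,0,-0.006]]';python3 - <<'E'
from h import *
cv2.imwrite("pics/n3.png",r.capture("wrist"))
st();goto([.4806,-.031,.0195],86)
E
```

```text
time_s: 13.97
tcp_pos: [0.4779, -0.0319, 0.0236]
ee_rot: [[0.07, 0.998, -0.009], [0.998, -0.07, -0.003], [-0.004, -0.009, -1.0]]
wrist_force: [-0.8, -0.5, 0.1]
gripper_width: 0.998
t 14.02 tcp [479.5 -31.5  25.5] yawx 86.1 F [ 0.6 -0.6  1.3] M [-0.12 -0.01  0.02] g 1.002 j [ 16.  25. -34.   0. -32. 160.]
shift mm [0.6 1.1 6. ] scaled [0.0021 0.0035 0.0199] rows>=0.1
turn deg [-0.28  0.15  0.06] scaled [-0.0015  0.0009  0.0003] rows>=0.0
```

View pics/n3.png

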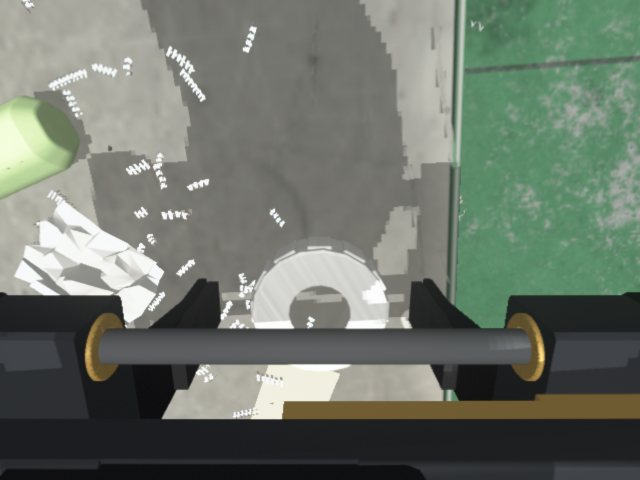

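```bash
python3 -m creep '[[1,0.002,0.0035,0.01,-0.0015,0.0009,0],[1,0.002,0.0035,0.018,-0.0015,0.0009,0],[0.5,0.002,0.0035,0.018,-0.0015,0.0009,0],[0.5,0.002,0.0035,0.018,-0.0015,0.0009,0],[0.5,0.002,0.0035,0.018,-0.0015,0.0009,0]]';python3 - <<'E'
from h import *
st()
E
```

```text
time_s: 14.43
tcp_pos: [0.4811, -0.0309, 0.0209]
ee_rot: [[0.069, 0.998, 0.002], [0.998, -0.069, 0.001], [0.001, 0.002, -1.0]]
wrist_force: [0.5, 0.6, -0.1]
gripper_width: 0.852
t 14.43 tcp [481.1 -30.9  20.9] yawx 86.1 F [ 0.5  0.6 -0.1] M [-0.18 -0.02 -0.  ] g 0.852 j [ 16.  25. -34.  -0. -31. 160.]
```

```bash
python3 -m creep '[[0.5,0,0,0,0,0,0],[0.5,0,0,0,0,0,0],[0.5,0,0,0,0,0,0],[0.5,0,0,0,0,0,0]]';python3 - <<'E'
from h import *
st();cv2.imwrite("pics/n4.png",r.capture("wrist")[200:400])
E
```

```text
time_s: 14.77
tcp_pos: [0.4812, -0.0309, 0.0213]
ee_rot: [[0.069, 0.998, 0.002], [0.998, -0.069, 0.001], [0.001, 0.002, -1.0]]
wrist_force: [-1.3, 1.1, 4.1]
gripper_width: 0.686
t 14.77 tcp [481.2 -30.9  21.3] yawx 86.1 F [-1.3  1.1  4.1] M [ 0.03  0.45 -0.05] g 0.686 j [ 16.  25. -34.  -0. -31. 160.]
```

View pics/n4.png

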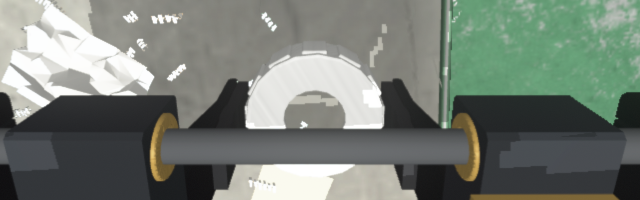

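Nut gripped across its flats (0.686 → 59.7 mm). I'll lift it and go beside the pot for a check view.

```bash
python3 -m creep '[[0.5,0,0,-0.1,0,0,0],[0.5,0,0,-0.22,0,0,0],[0.5,0.08,0.02,-0.34,0,0,0],[0.5,0.2,0.06,-0.44,0,0,0],[0.5,0.33,0.1,-0.48,0,0,0]]';python3 - <<'E'
from h import *
st();goto([.543,.135,.160],86)
E
```

```text
time_s: 15.23
tcp_pos: [0.5157, 0.0583, 0.1661]
ee_rot: [[0.071, 0.997, 0.007], [0.997, -0.071, 0.002], [0.003, 0.007, -1.0]]
wrist_force: [1.0, 0.6, -1.1]
gripper_width: 0.685
t 15.23 tcp [515.7  58.3 166.1] yawx 85.9 F [ 1.   0.6 -1.1] M [-0.15 -0.14  0.01] g 0.685 j [ 24.  16. -21.   0. -53. 151.]
shift mm [78.5 21.8  6.5] scaled [0.2615 0.0726 0.0217] rows>=2.0
turn deg [ 0.41 -0.16 -0.06] scaled [ 0.0023 -0.0009 -0.0003] rows>=0.1
```

```bash
python3 -m creep '[[0.5,0.26,0.0726,0.022,0.0023,-0.0009,0],[0.5,0.26,0.0726,0.022,0.0023,-0.0009,0],[0.5,0.26,0.0726,0.022,0.0023,-0.0009,0],[0.5,0.26,0.0726,0.022,0.0023,-0.0009,0],[0.5,0.26,0.0726,0.022,0.0023,-0.0009,0]]';python3 - <<'E'
from h import *
st();im=r.capture("wrist");st();cv2.imwrite("pics/p1raw.png",im)
cv2.imwrite("pics/p1.png",cv2.resize(im[100:340,170:470],None,fx=2.5,fy=2.5,interpolation=cv2.INTER_CUBIC))
E
```

```text
time_s: 15.65
tcp_pos: [0.5422, 0.1344, 0.159]
ee_rot: [[0.07, 0.998, -0.002], [0.998, -0.07, -0.001], [-0.001, -0.002, -1.0]]
wrist_force: [0.3, 0.0, -0.6]
gripper_width: 0.686
t 15.65 tcp [542.2 134.4 159. ] yawx 86.0 F [ 0.3  0.  -0.6] M [-0.19  0.02  0.02] g 0.686 j [ 31.  20. -15.  -0. -55. 145.]
t 15.7 tcp [542.2 133.8 159.2] yawx 85.9 F [ 0.1  0.7 -0.2] M [-0.13  0.05  0.03] g 0.685 j [ 30.  20. -15.  -0. -55. 145.]
```

View pics/p1.png

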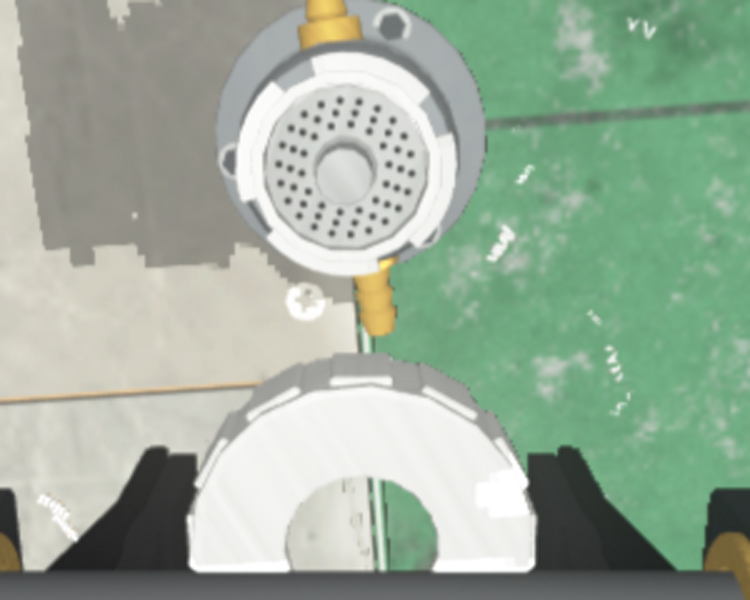

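```bash
python3 - <<'E'
from h import *
a=np.radians(86.);x=np.array([np.cos(a),np.sin(a),0]);z=np.array([0,0,-1.]);y=np.cross(z,x)
T=np.array([.5422,.1341,.159]);s=dict(tcp_pos=T,ee_rot=np.c_[x,y,z])
def tl(p):return np.round(s['ee_rot'].T@(p-T)*1e3,2)
px=lambda c:(170-.3+c[0]/2.5,100-.3+c[1]/2.5)
zt=T[2]-.0028
print('hole front',tl(atz("wrist",px((362,476)),zt,s)),'L',tl(atz("wrist",px((287,545)),zt,s)),'R',tl(atz("wrist",px((438,545)),zt,s)))
print('nut top front edge',tl(atz("wrist",px((362,387)),zt,s)))
print('nut L/R',tl(atz("wrist",px((189,540)),zt,s)),tl(atz("wrist",px((536,540)),zt,s)))
for c,zz in(((346.5,167),.087),((345,177),.103)):
    p=atz("wrist",px(c),zz,s);print(p,tl(p))
# disk edges
for c in((263,167),(430,167),(347,85),(347,250)):print(tl(atz("wrist",px(c),.087,s)))
E
```

```text
hole front [12.72  1.06  2.8 ] L [ 1.000e-02 -1.163e+01  2.800e+00] R [ 0.03 13.94  2.8 ]
nut top front edge [28.3   1.05  2.8 ]
nut L/R [  0.94 -28.19   2.8 ] [ 0.98 30.5   2.8 ]
[0.54370566 0.19005513 0.087     ] [55.92 -2.4  72.  ]
[0.54362079 0.1897437  0.103     ] [55.61 -2.46 56.  ]
[ 55.91 -20.88  72.  ]
[55.94 16.08 72.  ]
[73.47 -2.23 72.  ]
[37.3  -2.36 72.  ]
```

```bash
python3 -c "
from h import *
st();goto([.5425,.1897,.135],86)"
```

```text
t 15.7 tcp [542.2 133.8 159.2] yawx 85.9 F [ 0.1  0.7 -0.2] M [-0.13  0.05  0.03] g 0.685 j [ 30.  20. -15.  -0. -55. 145.]
shift mm [55.8 -3.6 24.1] scaled [ 0.186  -0.0121  0.0804] rows>=1.5
turn deg [-0.1   0.05 -0.09] scaled [-0.0006  0.0003 -0.0005] rows>=0.0
```

```bash
python3 -m creep '[[0.5,0.1,-0.012,0,0,0,0],[0.5,0.186,-0.012,0.03,0,0,0],[0.5,0.186,-0.012,0.08,0,0,0],[0.5,0.186,-0.012,0.12,0,0,0],[0.5,0.186,-0.012,0.15,0,0,0]]';python3 - <<'E'
from h import *
st();goto([.5425,.1897,.106],86)
im=r.capture("wrist");cv2.imwrite("pics/p2.png",cv2.resize(im[160:360,190:440],None,fx=3,fy=3,interpolation=cv2.INTER_CUBIC));st()
E
```

```text
time_s: 16.12
tcp_pos: [0.5416, 0.1884, 0.113]
ee_rot: [[0.073, 0.997, -0.004], [0.997, -0.073, -0.002], [-0.002, -0.004, -1.0]]
wrist_force: [-0.5, -0.2, -0.2]
gripper_width: 0.684
t 16.12 tcp [541.6 188.4 113. ] yawx 85.8 F [-0.5 -0.2 -0.2] M [-0.17  0.1  -0.01] g 0.684 j [ 35.  24. -16.  -0. -50. 141.]
shift mm [1.4 0.8 7. ] scaled [0.0045 0.0027 0.0232] rows>=0.2
turn deg [-0.2   0.11 -0.16] scaled [-0.0011  0.0006 -0.0009] rows>=0.0
t 16.17 tcp [540.8 187.8 111.3] yawx 85.8 F [ 0.5  0.3 -1.4] M [-0.22  0.15  0.03] g 0.683 j [ 35.  24. -16.  -0. -50. 141.]
```

View pics/p2.png

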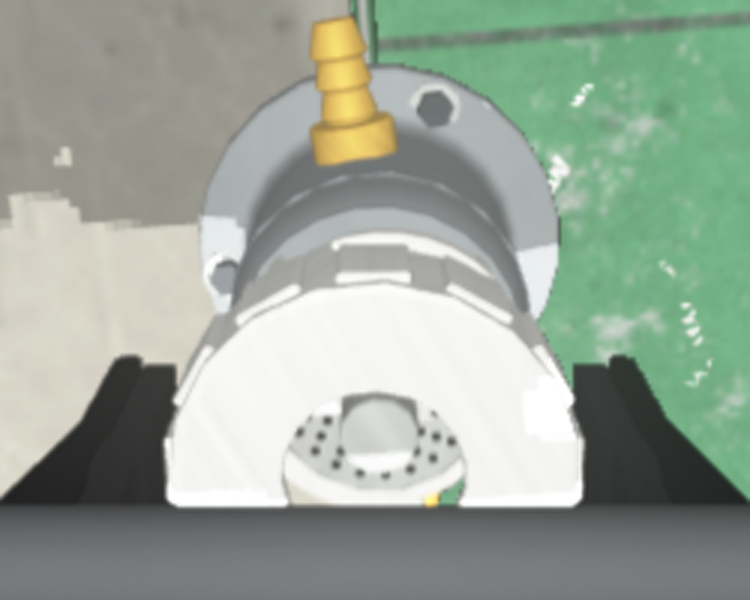

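```bash
python3 -m creep '[[0.5,0.006,0.004,0.01,-0.001,0.0005,0],[0.5,0.006,0.004,0.015,-0.001,0.0005,0],[0.5,0.006,0.004,0.015,-0.001,0.0005,0]]';python3 - <<'E'
from h import *
st();goto([.5425,.1897,.103],86)
E
```

```text
time_s: 16.42
tcp_pos: [0.5422, 0.1889, 0.1069]
ee_rot: [[0.074, 0.997, -0.003], [0.997, -0.074, -0.002], [-0.002, -0.003, -1.0]]
wrist_force: [-0.3, -0.1, -0.7]
gripper_width: 0.69
t 16.42 tcp [542.2 188.9 106.9] yawx 85.8 F [-0.3 -0.1 -0.7] M [-0.19  0.06 -0.  ] g 0.69 j [ 35.  25. -17.  -0. -49. 140.]
shift mm [0.8 0.3 3.9] scaled [0.0027 0.0009 0.0129] rows>=0.1
turn deg [-0.17  0.11 -0.25] scaled [-0.0009  0.0006 -0.0014] rows>=0.0
```

```bash
python3 -m creep '[[0.5,0.0025,0.001,0.006,-0.001,0.0006,0],[0.5,0.0025,0.001,0.012,-0.001,0.0006,0],[0.5,0.0025,0.001,0.012,-0.001,0.0006,0]]';python3 -c "
from h import *
st()"
python3 -m creep '[[0.5,0,0,0.003,0,0,0],[0.5,0,0,0.006,0,0,0],[0.5,0,0,0.006,0,0,0]]';python3 -c "
from h import *
st()"
```

```text
time_s: 16.67
tcp_pos: [0.5425, 0.1896, 0.1034]
ee_rot: [[0.074, 0.997, 0.0], [0.997, -0.074, 0.0], [0.0, 0.0, -1.0]]
wrist_force: [-0.2, 1.2, -0.3]
gripper_width: 0.689
t 16.67 tcp [542.5 189.6 103.4] yawx 85.7 F [-0.2  1.2 -0.3] M [-0.14  0.05 -0.02] g 0.689 j [ 35.  25. -17.   0. -48. 140.]
time_s: 16.92
tcp_pos: [0.5424, 0.1896, 0.1014]
ee_rot: [[0.074, 0.997, 0.0], [0.997, -0.074, 0.0], [0.0, 0.0, -1.0]]
wrist_force: [1.0, -0.2, -2.0]
gripper_width: 0.687
t 16.92 tcp [542.4 189.6 101.4] yawx 85.7 F [ 1.  -0.2 -2. ] M [-0.15  0.03  0.02] g 0.687 j [ 35.  25. -17.   0. -48. 140.]
```

Still free. 1 mm steps.

```bash
python3 -m creep '[[0.5,0,0,0.003,0,0,0],[0.5,0,0,0.004,0,0,0]]';python3 -c "
from h import *
st()"
python3 -m creep '[[0.5,0,0,0.003,0,0,0],[0.5,0,0,0.004,0,0,0]]';python3 -c "
from h import *
st()"
```

```text
time_s: 17.08
tcp_pos: [0.5424, 0.1896, 0.1002]
ee_rot: [[0.074, 0.997, 0.0], [0.997, -0.074, 0.0], [0.0, 0.0, -1.0]]
wrist_force: [-0.0, 0.6, -1.3]
gripper_width: 0.687
t 17.08 tcp [542.4 189.6 100.2] yawx 85.7 F [-0.   0.6 -1.3] M [-0.15  0.05  0.01] g 0.687 j [ 35.  25. -17.   0. -48. 140.]
time_s: 17.25
tcp_pos: [0.5423, 0.1896, 0.0988]
ee_rot: [[0.074, 0.997, -0.0], [0.997, -0.074, -0.0], [-0.0, -0.0, -1.0]]
wrist_force: [0.4, -0.8, -1.5]
gripper_width: 0.688
t 17.25 tcp [542.3 189.6  98.8] yawx 85.7 F [ 0.4 -0.8 -1.5] M [-0.14  0.03 -0.  ] g 0.688 j [ 35.  25. -17.  -0. -48. 140.]
```

```bash
python3 -m creep '[[0.5,0,0,0.002,0,0,0],[0.5,0,0,0.003,0,0,0]]';python3 -c "
from h import *
st()"
python3 -m creep '[[0.5,0,0,0.002,0,0,0],[0.5,0,0,0.003,0,0,0]]';python3 -c "
from h import *
st()"
```

```text
time_s: 17.42
tcp_pos: [0.5422, 0.1896, 0.0977]
ee_rot: [[0.074, 0.997, -0.0], [0.997, -0.074, -0.0], [-0.0, -0.0, -1.0]]
wrist_force: [0.0, 0.3, -1.0]
gripper_width: 0.685
t 17.42 tcp [542.2 189.6  97.7] yawx 85.7 F [ 0.   0.3 -1. ] M [-0.09  0.1  -0.03] g 0.685 j [ 35.  25. -17.  -0. -48. 140.]
time_s: 17.58
tcp_pos: [0.5422, 0.1896, 0.0967]
ee_rot: [[0.074, 0.997, -0.0], [0.997, -0.074, -0.0], [-0.0, -0.0, -1.0]]
wrist_force: [-0.1, 0.5, -0.6]
gripper_width: 0.681
t 17.58 tcp [542.2 189.6  96.7] yawx 85.7 F [-0.1  0.5 -0.6] M [-0.12  0.03 -0.04] g 0.681 j [ 35.  25. -17.  -0. -47. 140.]
```

```bash
python3 -m creep '[[0.5,0,0,0.002,0,0,0],[0.5,0,0,0.003,0,0,0]]';python3 -c "
from h import *
st()"
python3 -m creep '[[0.5,0,0,0.002,0,0,0],[0.5,0,0,0.002,0,0,0]]';python3 -c "
from h import *
st()"
```

```text
time_s: 17.75
tcp_pos: [0.5422, 0.1895, 0.0957]
ee_rot: [[0.074, 0.997, -0.001], [0.997, -0.074, -0.0], [-0.0, -0.001, -1.0]]
wrist_force: [-0.0, -0.2, -1.2]
gripper_width: 0.688
t 17.75 tcp [542.2 189.5  95.7] yawx 85.7 F [-0.  -0.2 -1.2] M [-0.13  0.05 -0.02] g 0.688 j [ 35.  25. -17.  -0. -47. 140.]
time_s: 17.92
tcp_pos: [0.5421, 0.1895, 0.095]
ee_rot: [[0.074, 0.997, -0.001], [0.997, -0.074, -0.0], [-0.0, -0.001, -1.0]]
wrist_force: [0.6, 0.1, -0.9]
gripper_width: 0.686
t 17.92 tcp [542.1 189.5  95. ] yawx 85.7 F [ 0.6  0.1 -0.9] M [-0.1   0.04  0.04] g 0.686 j [ 35.  25. -17.  -0. -47. 140.]
```

```bash
python3 -m creep '[[0.5,0,0,0.002,0,0,0],[0.5,0,0,0.002,0,0,0]]';python3 -c "
from h import *
st()"
python3 -m creep '[[0.5,0,0,0.002,0,0,0],[0.5,0,0,0.002,0,0,0]]';python3 - <<'E'
from h import *
st()
im=r.capture("wrist");cv2.imwrite("pics/p3.png",cv2.resize(im[160:360,190:440],None,fx=3,fy=3,interpolation=cv2.INTER_CUBIC))
E
```

```text
time_s: 18.08
tcp_pos: [0.5421, 0.1895, 0.0943]
ee_rot: [[0.074, 0.997, -0.001], [0.997, -0.074, -0.0], [-0.0, -0.001, -1.0]]
wrist_force: [-0.2, 0.9, -0.4]
gripper_width: 0.688
t 18.08 tcp [542.1 189.5  94.3] yawx 85.7 F [-0.2  0.9 -0.4] M [-0.08 -0.02 -0.03] g 0.688 j [ 35.  25. -17.  -0. -47. 140.]
time_s: 18.25
tcp_pos: [0.5421, 0.1895, 0.0936]
ee_rot: [[0.074, 0.997, -0.001], [0.997, -0.074, -0.0], [-0.0, -0.001, -1.0]]
wrist_force: [-0.1, -0.4, -0.7]
gripper_width: 0.688
t 18.25 tcp [542.1 189.5  93.6] yawx 85.7 F [-0.1 -0.4 -0.7] M [-0.08  0.01  0.01] g 0.688 j [ 35.  25. -17.  -0. -47. 140.]
```

View pics/p3.png

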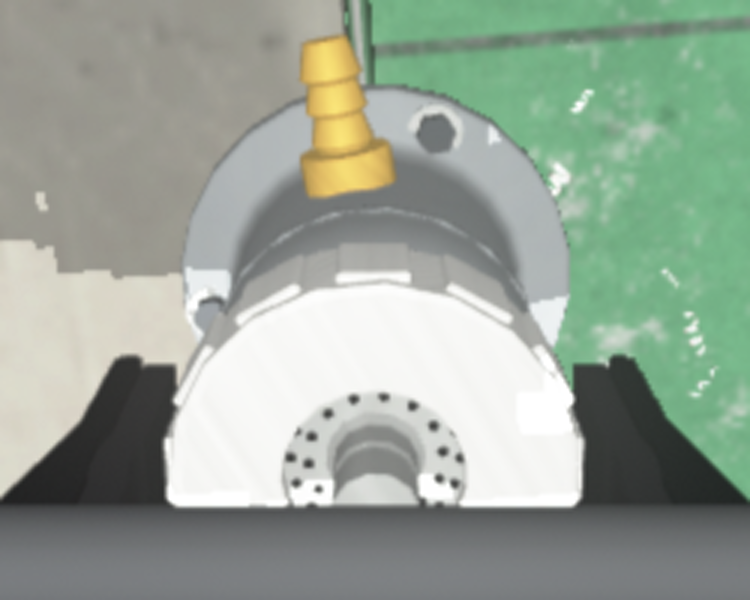

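The nut has gone on over the ridges without contact and is well centred on the disk. It looks as if it landed straight in the gaps. I'll feel for the bottom.

```bash
python3 -m creep '[[0.5,0,0,0.002,0,0,0],[0.5,0,0,0.002,0,0,0]]';python3 -c "
from h import *
st()"
python3 -m creep '[[0.5,0,0,0.002,0,0,0],[0.5,0,0,0.002,0,0,0]]';python3 -c "
from h import *
st()"
```

```text
time_s: 18.47
tcp_pos: [0.5422, 0.1895, 0.0932]
ee_rot: [[0.074, 0.997, -0.001], [0.997, -0.074, -0.0], [-0.0, -0.001, -1.0]]
wrist_force: [-0.5, -0.0, 1.4]
gripper_width: 0.686
t 18.47 tcp [542.2 189.5  93.2] yawx 85.7 F [-0.5 -0.   1.4] M [-0.15  0.17 -0.03] g 0.686 j [ 35.  26. -17.  -0. -47. 140.]
time_s: 18.63
tcp_pos: [0.5422, 0.1895, 0.0929]
ee_rot: [[0.074, 0.997, -0.0], [0.997, -0.074, -0.0], [-0.0, -0.0, -1.0]]
wrist_force: [-2.2, -0.1, 2.0]
gripper_width: 0.686
t 18.63 tcp [542.2 189.5  92.9] yawx 85.8 F [-2.2 -0.1  2. ] M [-0.13  0.33 -0.04] g 0.686 j [ 35.  26. -18.   0. -47. 140.]
```

Contact at about 1.9 mm over home, so the nut is dropped in. Now I'll turn it clockwise and follow the thread down.

```bash
python3 -m creep '[[0.5,0,0,0,0,0,0.028],[0.5,0,0,0.0005,0,0,0.056],[0.5,0,0,0.0005,0,0,0.056]]';python3 -c "
from h import *
st()"
```

```text
time_s: 18.88
tcp_pos: [0.5426, 0.1898, 0.0931]
ee_rot: [[0.249, 0.969, 0.001], [0.969, -0.249, 0.0], [0.0, 0.001, -1.0]]
wrist_force: [0.3, 0.7, 1.3]
gripper_width: 0.684
t 18.88 tcp [542.6 189.8  93.1] yawx 75.6 F [0.3 0.7 1.3] M [-0.15 -0.   -0.04] g 0.684 j [ 35.  26. -17.   0. -47. 130.]
```

```bash
python3 -m creep '[[0.5,0,0,0.001,0,0,0.035],[0.5,0,0,0.0015,0,0,0.056],[0.5,0,0,0.002,0,0,0.056]]';python3 -c "
from h import *
st()"
```

```text
time_s: 19.13
tcp_pos: [0.543, 0.19, 0.0929]
ee_rot: [[0.413, 0.911, 0.002], [0.911, -0.413, 0.001], [0.001, 0.001, -1.0]]
wrist_force: [-0.6, 0.8, 2.7]
gripper_width: 0.684
t 19.13 tcp [543.  190.   92.9] yawx 65.6 F [-0.6  0.8  2.7] M [-0.12  0.05 -0.03] g 0.684 j [ 35.  26. -17.   0. -47. 120.]
```

```bash
python3 -m creep '[[0.5,0,0,0.001,0,0,0.035],[0.5,0.001,0.001,0.001,0,0,0.056],[0.5,0.001,0.001,0.002,0,0,0.056]]';python3 -c "
from h import *
st()"
```

```text
time_s: 19.38
tcp_pos: [0.5434, 0.1901, 0.0925]
ee_rot: [[0.564, 0.825, 0.002], [0.825, -0.564, 0.0], [0.001, 0.001, -1.0]]
wrist_force: [-1.0, 1.0, 4.1]
gripper_width: 0.687
t 19.38 tcp [543.4 190.1  92.5] yawx 55.6 F [-1.   1.   4.1] M [-0.2   0.38 -0.06] g 0.687 j [ 35.  26. -17.   0. -47. 110.]
```

```bash
python3 -m creep '[[0.5,-0.002,-0.001,0.001,0,0,0.035],[0.5,-0.002,-0.001,0.001,0,0,0.056],[0.5,-0.002,-0.001,0.002,0,0,0.056]]';python3 -c "
from h import *
st()"
```

```text
time_s: 19.63
tcp_pos: [0.5432, 0.1899, 0.0922]
ee_rot: [[0.698, 0.716, 0.002], [0.716, -0.698, 0.001], [0.002, 0.001, -1.0]]
wrist_force: [-0.1, 0.4, 3.8]
gripper_width: 0.686
t 19.63 tcp [543.2 189.9  92.2] yawx 45.7 F [-0.1  0.4  3.8] M [-0.13  0.28 -0.13] g 0.686 j [ 35.  26. -18.   0. -47. 100.]
```

```bash
python3 -m creep '[[0.5,-0.002,-0.001,0.001,0,0,0.035],[0.5,-0.002,-0.001,0.002,0,0,0.056],[0.5,-0.002,-0.001,0.002,0,0,0.056]]';python3 -c "
from h import *
st()"
```

```text
time_s: 19.88
tcp_pos: [0.5431, 0.1899, 0.0918]
ee_rot: [[0.811, 0.585, 0.004], [0.585, -0.811, 0.001], [0.004, 0.001, -1.0]]
wrist_force: [0.4, -0.5, 1.3]
gripper_width: 0.685
t 19.88 tcp [543.1 189.9  91.8] yawx 35.8 F [ 0.4 -0.5  1.3] M [-0.14 -0.22 -0.14] g 0.685 j [ 35.  26. -18.   0. -47.  90.]
```

```bash
python3 -m creep '[[0.5,-0.001,-0.001,0.001,0,0,0.03],[0.5,-0.001,-0.001,0.002,0,-0.001,0.045],[0.5,-0.001,-0.001,0.002,0,-0.001,0.045]]';python3 -c "
from h import *
st()"
```

```text
time_s: 20.13
tcp_pos: [0.5432, 0.19, 0.0914]
ee_rot: [[0.883, 0.469, 0.002], [0.469, -0.883, -0.0], [0.002, 0.001, -1.0]]
wrist_force: [0.7, -0.9, 2.6]
gripper_width: 0.685
t 20.13 tcp [543.2 190.   91.4] yawx 28.0 F [ 0.7 -0.9  2.6] M [-0.38 -0.32 -0.03] g 0.685 j [ 35.  26. -18.   0. -47.  82.]
```

```bash
python3 -m creep '[[0.5,0,0,0.0005,0,0,0.02],[0.5,0,0,0.001,0,0,0.03],[0.5,0,0,0.001,0,0,0.03]]';python3 -c "
from h import *
st()"
```

```text
time_s: 20.38
tcp_pos: [0.5436, 0.1899, 0.0914]
ee_rot: [[0.921, 0.389, 0.003], [0.389, -0.921, -0.001], [0.002, 0.002, -1.0]]
wrist_force: [1.9, -2.0, 1.9]
gripper_width: 0.689
t 20.38 tcp [543.6 189.9  91.4] yawx 22.9 F [ 1.9 -2.   1.9] M [-0.52 -0.35  0.44] g 0.689 j [ 35.  26. -18.   0. -47.  77.]
```

The torque has risen to 0.44 N·m with no further drop, so the nut is against its stop. Nudging a little further.

```bash
python3 -m creep '[[0.5,-0.001,0,0,0,0,0.008],[0.5,-0.001,0,0,0,0,0.014],[0.5,-0.001,0,0,0,0,0.014]]';python3 -c "
from h import *
st()"
```

```text
time_s: 20.63
tcp_pos: [0.5436, 0.1898, 0.0913]
ee_rot: [[0.937, 0.35, 0.003], [0.35, -0.937, -0.001], [0.003, 0.002, -1.0]]
wrist_force: [2.7, -1.0, -0.4]
gripper_width: 0.687
t 20.63 tcp [543.6 189.8  91.3] yawx 20.5 F [ 2.7 -1.  -0.4] M [-0.47 -0.69  0.88] g 0.687 j [ 35.  26. -18.   0. -47.  75.]
```

0.88 N·m, which is tight and under the 1.0 limit. Letting go.

```bash
python3 -m creep '[[1,0,0,0,0,0,0],[1,0,0,0,0,0,0],[1,0,0,0,0,0,0],[1,0,0,0,0,0,0],[1,0,0,0,0,0,0]]';python3 - <<'E'
from h import *
st()
im=r.capture("wrist");cv2.imwrite("pics/p4.png",cv2.resize(im[160:360,190:440],None,fx=3,fy=3,interpolation=cv2.INTER_CUBIC))
E
```

```text
time_s: 21.05
tcp_pos: [0.5433, 0.1898, 0.0911]
ee_rot: [[0.937, 0.35, 0.003], [0.35, -0.937, -0.001], [0.002, 0.002, -1.0]]
wrist_force: [0.5, 0.8, 0.7]
gripper_width: 0.954
t 21.05 tcp [543.3 189.8  91.1] yawx 20.5 F [0.5 0.8 0.7] M [-0.05  0.09  0.04] g 0.954 j [ 35.  26. -18.   0. -47.  75.]
```

View pics/p4.png

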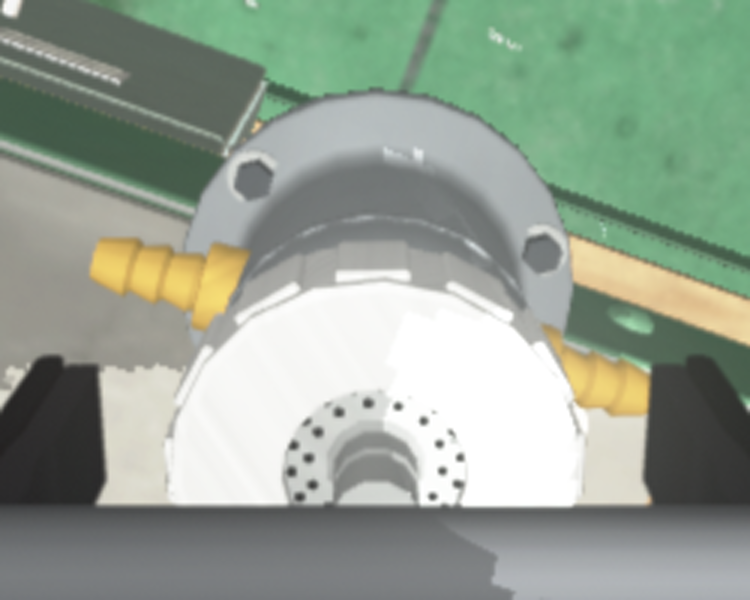

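The nut sits level, turned with the jaws, and the disk shows centred through its hole. I'll retreat upward and do a last check.

```bash
python3 -m creep '[[1,0,0,-0.05,0,0,0],[1,0,0,-0.15,0,0,0],[1,0,0,-0.28,0,0,0],[1,0,0,-0.35,0,0,0],[1,0,0,-0.35,0,0,0]]';python3 - <<'E'
from h import *
st();im=r.capture("wrist");cv2.imwrite("pics/f1.png",im)
a=r.capture("scene");cv2.imwrite("pics/f2.png",cv2.resize(a[180:420,150:450],None,fx=2.5,fy=2.5,interpolation=cv2.INTER_CUBIC))
E
```

```text
time_s: 21.52
tcp_pos: [0.5459, 0.1913, 0.2023]
ee_rot: [[0.937, 0.35, 0.013], [0.35, -0.937, 0.004], [0.014, 0.001, -1.0]]
wrist_force: [-0.2, 1.2, 0.7]
gripper_width: 0.997
t 21.52 tcp [545.9 191.3 202.3] yawx 20.5 F [-0.2  1.2  0.7] M [-0.06  0.06 -0.03] g 0.997 j [ 35.  19. -10.   0. -60.  75.]
```

View pics/f1.png

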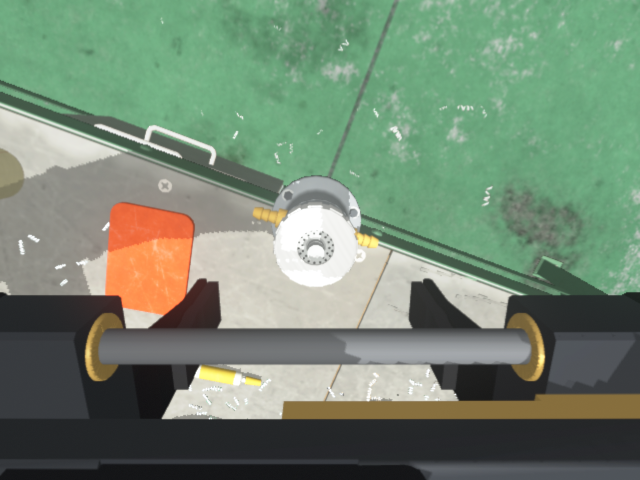

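View pics/f2.png

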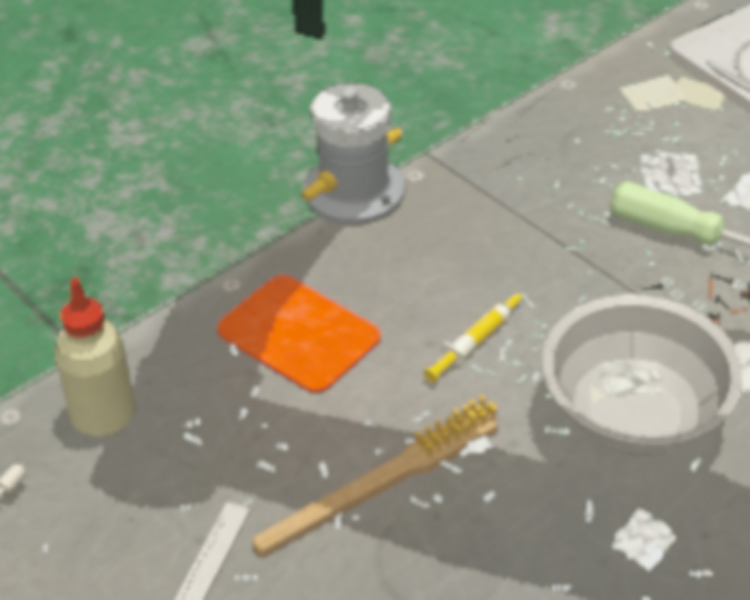

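The nut is level on the pot with the knob through it, and the brush, bottle and syringe are where they were. I'll let the arm settle and hand in.

```bash
python3 -m creep '[[1,0,0,0,0,0,0],[1,0,0,0,0,0,0],[1,0,0,0,0,0,0]]';python3 -c "
from h import *
print(r.finish_job())"
```

```text
time_s: 21.87
tcp_pos: [0.5425, 0.1898, 0.1958]
ee_rot: [[0.937, 0.349, 0.002], [0.349, -0.937, -0.001], [0.002, 0.001, -1.0]]
wrist_force: [0.3, -0.1, 0.7]
gripper_width: 1.002
the job is handed in; nothing more can be done
None
```

The strainer pot is back together: the disk is seated knob up in the mouth and the ring nut is screwed home and tight over it. I handed the job in at about 22 s, and the system gave no verdict.

- **Disk:** I felt it into the bore. It touched the rim once, lightly (about 7 N), so I eased it toward −x and it dropped in. I let it go with about 4 N on the seat, and the picture showed it flat and centred.
- **Ring nut:** It went straight into the thread gaps without a search, touching at about 1.9 mm over home. I then turned it about 65° clockwise to the stop. The height reading put its underside 15 mm under the rim, which is home.
- **Last checks:** After letting go, the nut looked level with the disk centred in its hole. The gripper was clear of everything, and the brush, bottle and syringe looked unmoved in the picture.
- **Torque over target:** The last tightening nudge read 0.88 N·m. That is above the 0.4–0.7 "tight" range but under the 1.0 "forced" limit.
- **Not checked:** I could not measure the nut's clamping force on the disk and pot after letting go. I only have the stop torque and the height to go on.

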